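Load and lock the rotary parts caddy

TASK

Load the rotary caddy through its chute: all the short steel bars lying on the bench into the blue bay and all the paste syringes into the yellow bay (not the one on the drawing sheet), turning the caddy by its black pegs to bring the right bay under the chute. When everything is in, turn the empty white bay squarely under the chute and lock the caddy with the wing knob: back it off anticlockwise until it clicks down at its thread start, then turn it clockwise until it is tight. Leave the oil bottle and the eyepiece where they stand.

Things in the scene. Friction and masses are not known exactly. Their poses are not given: they have to be found in the camera images.
- bar_1_mid (a point): plain ground steel bar (a 'parallel'), 10 mm wide (x), 85 mm long (y), 18 mm high (z), lying on its long narrow edge; this point is its centre, half-way up; its own y axis runs along its length; may be absent
- bar_2_mid (a point): plain ground steel bar (a 'parallel'), 12 mm wide (x), 91 mm long (y), 21 mm high (z), lying on its long narrow edge; this point is its centre, half-way up; its own y axis runs along its length; may be absent
- bar_3_mid (a point): plain ground steel bar (a 'parallel'), 12 mm wide (x), 85 mm long (y), 18 mm high (z), lying on its long narrow edge; this point is its centre, half-way up; its own y axis runs along its length; may be absent
- syringe_yellow_mid (a point): yellow paste syringe lying on the bench, 105 mm long along its own y axis, barrel 13 mm thick, 15 mm high, with a 20 mm wide flange across it 25 mm from the middle towards +y (take it at the middle); this point is the centre, 7.5 mm up; may be absent
- syringe_green_mid (a point): green paste syringe lying on the bench, 105 mm long along its own y axis, barrel 13 mm thick, 15 mm high, with a 20 mm wide flange across it 25 mm from the middle towards +y (take it at the middle); this point is the centre, 7.5 mm up; may be absent
- blue_bay (a point): centre of the floor of the blue bay of the turning caddy, 85 mm from the caddy's axis, 22 mm above the bench; the bay is a third of the round caddy (for the steel bars), walls to 75 mm above the bench, its floor and outer wall are blue; the point turns with the caddy
- yellow_bay (a point): centre of the floor of the yellow bay of the turning caddy, 85 mm from the caddy's axis, 22 mm above the bench; the bay is a third of the round caddy (for the syringes, whatever their colour), walls to 75 mm above the bench, its floor and outer wall are yellow; the point turns with the caddy
- white_bay (a point): centre of the floor of the white bay of the turning caddy, 85 mm from the caddy's axis, 22 mm above the bench; the bay is a third of the round caddy (stays empty), walls to 75 mm above the bench, its floor and outer wall are white; the point turns with the caddy
- caddy_axis (a point): vertical axis of the turning caddy, 76 mm above the bench: a round tray with three 120 degree bays (inside radius 121 mm) on a 316 mm disc; from above the bays follow anticlockwise as blue, yellow, white. A fixed clear round cover (radius 123 mm, top 82 mm above the bench) lies over the bays; only the chute opens through it
- peg_1 (a point): centre of the top of one of three upright black pegs, 14 mm thick, on the caddy's disc, 134 mm from its axis at the ends of the partitions (60 degrees from the bay centres); top 114 mm above the bench, free to pinch or push above 85 mm. Work them on the robot's side, 60 to 180 degrees anticlockwise of the chute: the chute roofs their path within 40 degrees of it
- peg_2 (a point): as peg_1, on the same caddy, 120 degrees anticlockwise of it
- peg_3 (a point): as peg_1, 240 degrees anticlockwise of it
- chute_mouth (a point): centre of the mouth of the fixed steel chute, at its rim 142 mm above the bench, 85 mm from the caddy's axis; x axis points away from that axis, y along the slot. Mouth about 90 by 155 mm, throat 60 (x) by 140 mm (y), upright; bay floor 120 mm below. Parts held along the slot and let go just above fall through. A bay is under it when its point is straight below (within 20 mm)
- wing_grip (a point): centre of the black wing of the clamp knob, 54 mm long along its x axis, 13 mm thick (y), 30 mm high (15 mm above and below this point), turning about the vertical; its +x end is red. It stands on a pedestal 190 mm from the caddy's axis, at 103 mm above the bench when up, 94 when dropped; nothing else as high within 60 mm
- wing (a joint): turn of the clamp knob, rad, growing clockwise from above (tightening); 0: red end points to the white mark at the thread start, on the robot's side; stops at -0.35 and 1.5. It starts at 0.45 to 1.1 with its lug lying on top of the thread
- clamp (a joint): how far the knob and its brake shoe have dropped, m: 0 up, about 0.009 dropped. A 6 N spring draws it down, but the lug lies on the thread until the knob is backed (anticlockwise) to wing below 0; then it clicks down once let go or pressed lightly (a firm grip holds it up). Then turning clockwise carries the lug under the thread; the shoe brakes the caddy
- oil_bottle: bystander: small oil bottle with red spout, 45 x 127 mm, origin at the middle of its foot
- eyepiece: bystander: black eyepiece standing, 47 x 63 mm, origin at the middle of its foot
- caddy (a joint): turn of the caddy, rad, anticlockwise from above; it turns without end, with about 1.2 N at a peg, and stays where it is left. 0: the blue bay is under the chute, -2.094: the yellow one, 2.094: the white one (and every full turn from these); starts anywhere
There are look-alikes about, which are no part of the job. Of the things that look like the part that bears bar_3_mid, the smaller one is meant.

How it is judged:
By the outcome, as a careful person would: the job done as asked, in the order asked, and still so for the second after the job is handed in, with the robot touching nothing.
Of bar_1, bar_2, bar_3 only 1 to 3 are there at a start; the rules pass over those that are not, and their reading is None.
Of syringe_yellow, syringe_green only 1 to 2 are there at a start; the rules pass over those that are not, and their reading is None.
At some moment in a run one of bar_1, bar_2, bar_3, syringe_yellow, syringe_green may be knocked a few centimetres aside while the robot is not near it.
Once in a run the grip may slacken for a moment while it holds something.
It also fails if it takes over 210 s, if anything falls off the work surface, if the arm or the gripper's body presses on something with over 40 N, if the wrist force passes 120 N, or if a joint passes its speed limit or range.

ROBOT

A 6-joint arm with a two-finger parallel gripper is mounted at the origin on a cart in front of the work surface, level with it; the furniture and walls round the work are solid. World frame = base frame: x ahead of the robot, y to its left, z up, the work surface at z = 0. Lengths are in m, angles in degrees, forces in N, time in s.
With the tool pointing down it reaches from about 0.375 to 0.975 m from the base axis. Payload 3.8 kg.
Tool frame: the origin (TCP) lies midway between the tips of the shut fingers; the grasp point (between the pads) lies 19 mm behind it; y points along the fingers, x is the direction in which the jaws open and shut, and the axes are right-handed (so a half turn about y gives the same grasp; the last joint's range is limited). The gripper opens to 88 mm and grips with 3 to 60 N. Pads are 18 mm wide; open, the fingers measure 123 mm over their backs; the gripper's body (75 mm by 187 mm) begins 45 mm behind the grasp point.
Start: joints at [72.428, 15.12, 91.902, -0, 72.978, -2.114], TCP at [0.18, 0.651, 0.239] pointing down, gripper open.
Joint ranges: [-150.88, 150.88], [-54.13, 125.18], [17.81, 147.31], [-75.09, 255.09], [0, 152.58], [-146.25, 146.25]. Speed limits (degrees/s): [147.25, 147.25, 180, 180, 180, 180].

INTERFACE

Orientations are given as [roll, pitch, yaw] about the fixed x, y, z axes, in that order (R = Rz(yaw) Ry(pitch) Rx(roll)).
In Python, from cell import ctrl, vision gives the robot as it stands. The module is installed in compiled form; this text tells all that it offers.
- The arm moves only by the shell command python3 -m jog 'ROWS'. ROWS is text: rows parted by semicolons, each of 7 numbers parted by spaces: the opening in per cent of the stroke, from 0 (shut) to 100 (fully open), then the shift along the tool's x, y, z normalised to -1 to 1, where 1 is 1000 mm, then the turn, a rotation vector about the tool's x, y, z normalised to -1 to 1, where 1 is 180 degrees. A call has 1 to 20 rows; each row is the pose to reach, as a shift and turn from the pose commanded when the call began, along the tool's axes at that moment, turning the shorter way round; what a row does not reach only later rows make up. A row lasts 1/8 s, in which the tool goes at most 62.5 mm and 10.7 degrees, less where a joint would pass 70% of its speed; a pose out of reach is approached as far as the arm can. A call with a number of a shift or a turn outside -1 to 1 is refused whole. A call with a gripper value outside its range is refused whole. The fingers move at their own pace and stop on an object; the grip force is fixed at half the most. Time passes only in rows, so rows that repeat a pose let the fingers close. It gives the time, the measured TCP pose, the force and the opening at its end, in the units of the state.
- ctrl.get_obs(): the state, without advancing time (a new reading comes with each control period).
- vision.camera(name): name is "scene" or "top" or "wrist"; returns the picture (400x640x3 uint8, red, green, blue); there is no depth.
- vision.camera_params(name): a dict with "K" (3x3 intrinsics, pixels), "rvec" (rotation vector, rad) and "tvec" (3), from world to camera coordinates, as OpenCV has them. Camera axes: x right, y down, z forward; pixel columns grow to the right and rows downward; lengths in m; the calibration is good to about 2 mm. A picture is of the moment at which its call begins: read the wrist's pose just before it. camera_params takes no time and is no camera call; for the wrist camera it gives the pose at the moment of the call.
- ctrl.close_job(): hands the job in, once; it reports no verdict.
The state is a dict: "clock": time; "joints": joint angles; "joint_velocities": joint speeds; "effort": joint torques, N m; "position": TCP position; "orientation": TCP orientation; "ft_force": force on the tool from outside, world axes, zero at the start; "wrist_torque": the same for the moment, N m; "gripper_width": opening from 0.0 (shut) to 1.0 (fully open).
Only numpy, scipy, OpenCV 4.12 (cv2) and the standard library are available. Lean on these libraries where they do the work, as an engineer would, in place of code of your own. Each camera call takes 0.05 s, during which the arm holds its last target.

## Working session

There is one attempt and no reset: what is moved stays moved. The work goes in short steps, Python scripts to look and compute and a shell command to move; the robot and the scene stay as the last step left them, time stands still between calls to the robot, and variables do not carry over. Pictures are saved under pics/ and viewed, and the job is handed in when it is done.

```bash
mkdir -p pics
python3 - <<'E'
from cell import ctrl, vision
import cv2
o=ctrl.get_obs(); print(o)
for n in ["scene","top","wrist"]:
    p=vision.camera_params(n); print(n,p)
    im=vision.camera(n); cv2.imwrite(f"pics/{n}0.png",im[:,:,::-1])
E
```

```text
{'clock': 0.0, 'joints': array([ 7.24300387e+01,  1.51686061e+01,  9.19796217e+01, -2.86628029e-03,
        7.29770436e+01, -2.11538739e+00]), 'joint_velocities': array([-0.05383598,  0.08845546, -0.10368598,  0.00493059,  0.02018744,
        0.00780526]), 'effort': array([ 1.90710180e-04, -5.02114999e+01, -3.56879067e+01,  7.27707334e-02,
        2.95515731e-02, -1.38131472e-04]), 'position': array([0.1796902 , 0.64991928, 0.23740988]), 'orientation': array([-89.99811297,   0.12528709,  74.54627023]), 'ft_force': array([-0.09126615,  0.94499348, -0.54373147]), 'wrist_torque': array([ 0.01388915, -0.01414972,  0.01987989]), 'gripper_width': 1.0011759590641223}
scene {'K': array([[409.93952813,   0.        , 317.50374526],
       [  0.        , 409.93952813, 194.35979148],
       [  0.        ,   0.        ,   1.        ]]), 'rvec': array([ 1.11658865, -2.03231314,  1.25748652]), 'tvec': array([0.25525453, 0.33625036, 0.93829878])}
top {'K': array([[414.37063151,   0.        , 317.52221884],
       [  0.        , 414.37063151, 200.94984747],
       [  0.        ,   0.        ,   1.        ]]), 'rvec': array([ 2.1317227 , -2.10763559,  0.2168033 ]), 'tvec': array([-0.06279082,  0.59270942,  1.25839348])}
wrist {'K': array([[343.4961596,   0.       , 325.6515499],
       [  0.       , 343.4961596, 200.0841497],
       [  0.       ,   0.       ,   1.       ]]), 'rvec': array([-2.30809157, -1.75776286, -0.25258421]), 'tvec': array([-0.67417879, -0.03964346,  0.38848141])}
```

View pics/scene0.png

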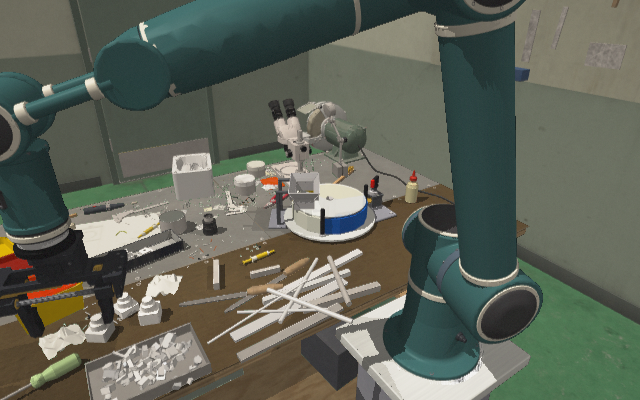

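View pics/top0.png

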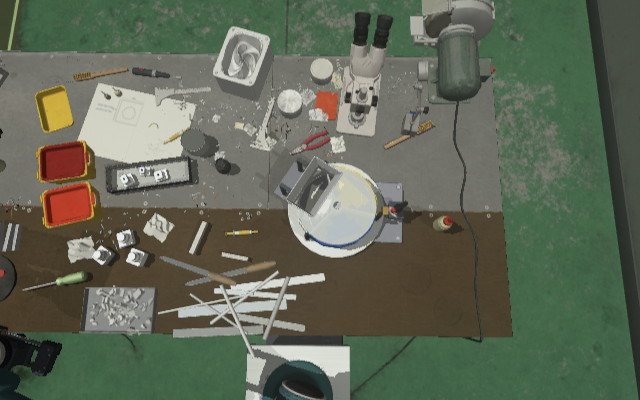

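View pics/wrist0.png

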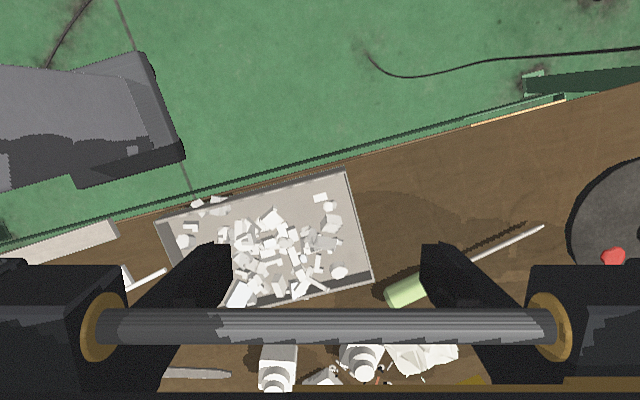

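```bash
cat > h.py <<'E'
from cell import ctrl, vision
import cv2, numpy as np
from scipy.spatial.transform import Rotation as R
def ray(n,u,v,z,p=None):
    p=p or vision.camera_params(n)
    M=cv2.Rodrigues(p['rvec'])[0]; c=-M.T@p['tvec']
    d=M.T@np.linalg.inv(p['K'])@np.array([u,v,1.])
    return c+d*(z-c[2])/d[2]
def proj(n,P,p=None):
    p=p or vision.camera_params(n)
    return cv2.projectPoints(np.array(P,float).reshape(-1,3),p['rvec'],p['tvec'],p['K'],None)[0].reshape(-1,2)
def crop(im,x0,y0,x1,y1,s,name):
    c=cv2.resize(im[y0:y1,x0:x1],None,fx=s,fy=s,interpolation=cv2.INTER_CUBIC)
    cv2.imwrite('pics/'+name+'.png',c[:,:,::-1])
def pic(n,name):
    im=vision.camera(n); cv2.imwrite('pics/'+name+'.png',im[:,:,::-1]); return im
E
python3 - <<'E'
from h import *
im=cv2.imread('pics/top0.png')[:,:,::-1]
crop(im,260,130,460,270,4,'t_caddy'); crop(im,60,190,300,330,3.3,'t_bars'); crop(im,0,120,200,260,4,'t_left')
for uv in [(199,237),(236,257),(241,233),(336,205),(445,224),(222,166),(8,237)]: print(uv, ray('top',*uv,0.015).round(3))
E
```

```text
(199, 237) [0.479 0.325 0.015]
(236, 257) [0.416 0.202 0.015]
(241, 233) [0.494 0.19  0.015]
(336, 205) [ 0.589 -0.117  0.015]
(445, 224) [ 0.531 -0.472  0.015]
(222, 166) [0.717 0.264 0.015]
(8, 237) [0.472 0.938 0.015]
```

View pics/t_caddy.png

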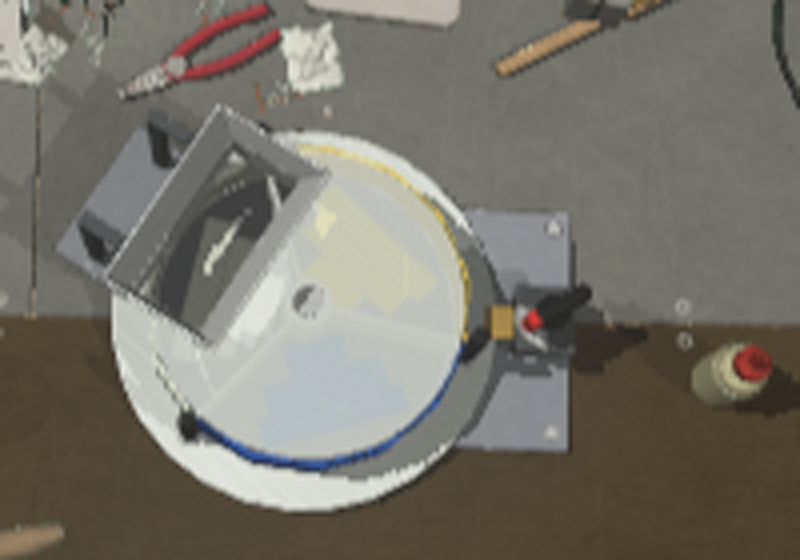

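View pics/t_bars.png

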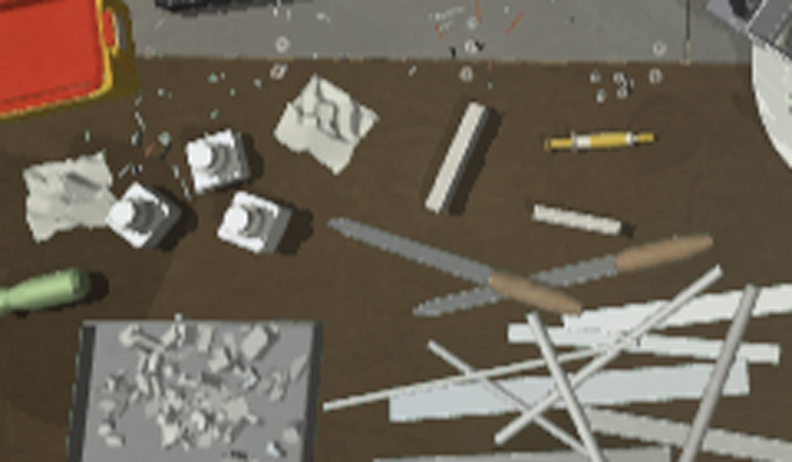

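View pics/t_left.png

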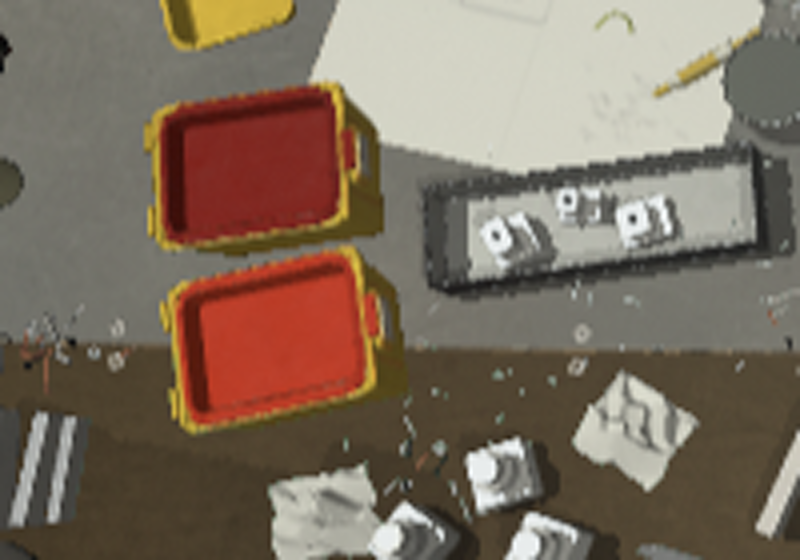

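Run:
```python
from h import *
im=cv2.imread('pics/top0.png')[:,:,::-1]
hsv=cv2.cvtColor(im.astype(np.uint8),cv2.COLOR_RGB2HSV)
def blob(mask,x0,y0,x1,y1,z):
    m=np.zeros_like(mask); m[y0:y1,x0:x1]=mask[y0:y1,x0:x1]
    n,l,s,c=cv2.connectedComponentsWithStats(m)
    for i in range(1,n):
        if s[i][4]>15:
            ys,xs=np.where(l==i)
            W=np.array([ray('top',x,y,z)[:2] for x,y in zip(xs,ys)],np.float32)
            r=cv2.minAreaRect(W*1000); print(s[i][:5],r)
white=((hsv[...,2]>120)&(hsv[...,1]<70)).astype(np.uint8)
blob(white,180,205,215,260,.02); blob(white,215,245,260,265,.018)
yel=((hsv[...,2]>110)&(hsv[...,1]>110)).astype(np.uint8)
blob(yel,220,222,265,245,.01)
blob(white,0,215,25,255,.02)
def circ():
    c=ray('top',260+308/4,130+300/4,.082); print('cover centre',c)
circ()
for u,v,z in [(190,425,.114),(475,345,.114)]: print('peg',ray('top',260+u/4,130+v/4,z))
for u,v in [(222,105),(330,175),(208,345),(107,275)]: print('chute',ray('top',260+u/4,130+v/4,.142))
for u,v in [(533,322),(580,295)]: print('wing',ray('top',260+u/4,130+v/4,.118))
```

```text
[182 205  15   3  29] ((579.4031982421875, 362.6764831542969), (6.6363301277160645, 45.55803680419922), 0.6862814426422119)
[199 205  10   2  16] ((581.6251220703125, 315.59600830078125), (3.3206734657287598, 29.48370361328125), 0.6862679719924927)
[189 221  18  34 173] ((478.2355651855469, 328.917724609375), (15.877772331237793, 110.88285827636719), 69.81938934326172)
[221 252  27   9 120] ((418.2232971191406, 207.84957885742188), (84.19701385498047, 14.201488494873047), 79.46227264404297)
[239 230  11   5  42] ((497.5359191894531, 181.3968963623047), (13.053845405578613, 32.66096878051758), 0.6626482009887695)
[227 232   6   3  18] ((493.72967529296875, 228.24505615234375), (6.519411563873291, 16.470869064331055), 0.6605854034423828)
[  3 223   9  29 100] ((472.1134338378906, 938.1132202148438), (11.682861328125, 90.11188507080078), 85.86986541748047)
[ 12 224   7  27  80] ((472.04376220703125, 912.7579956054688), (9.557207107543945, 83.65617370605469), 89.29759979248047)
cover centre [ 0.57664342 -0.11681722  0.082     ]
peg [ 0.47425091 -0.02695768  0.114     ]
peg [ 0.53738796 -0.2415216   0.114     ]
chute [ 0.71532259 -0.04803752  0.142     ]
chute [ 0.66133291 -0.13012116  0.142     ]
chute [ 0.53045446 -0.03985419  0.142     ]
chute [0.5823152  0.03601451 0.142     ]
wing [ 0.55486017 -0.28512494  0.118     ]
wing [ 0.57609138 -0.32135625  0.118     ]
```

Run:
```python
from h import *
print(proj('scene',[[.472,.938,0],[.472,.913,0],[.418,.208,0],[.478,.329,0]]))
print(proj('top',[[.472,.938,0],[.472,.913,0]]))
im=cv2.imread('pics/scene0.png')[:,:,::-1]
crop(im,0,220,200,400,3,'s_left');crop(im,180,160,420,280,3.3,'s_mid')
im=cv2.imread('pics/top0.png')[:,:,::-1]
crop(im,0,200,70,260,8,'t_far')
```

```text
[[-68.56074422 379.78835756]
 [-52.90877998 374.28053155]
 [265.71171936 274.89581014]
 [216.71445294 277.96981871]]
[[ 11.25727063 237.52387102]
 [ 18.97158646 237.61163291]]
```

View pics/s_left.png

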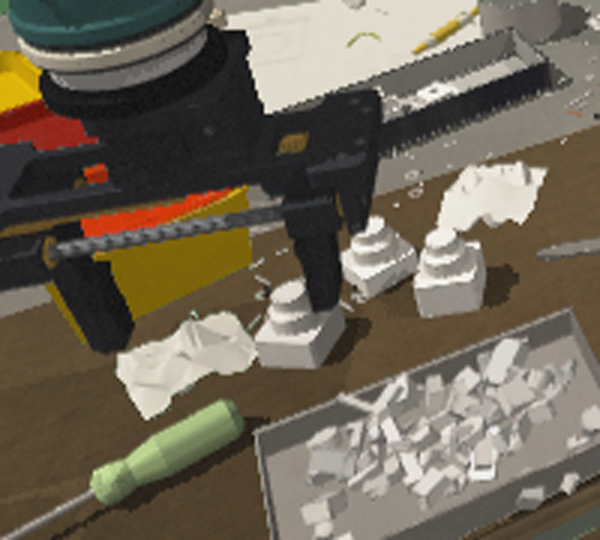

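View pics/t_far.png

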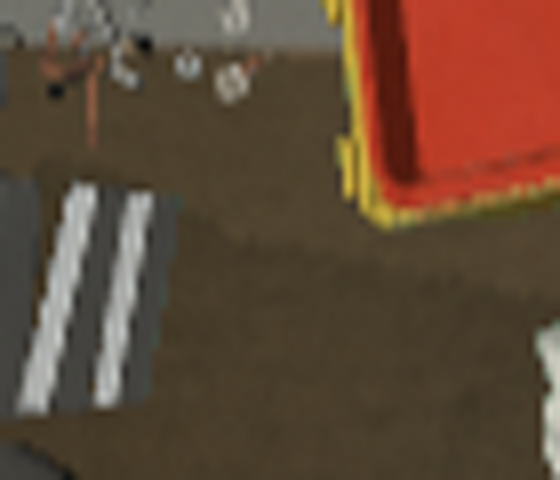

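View pics/s_mid.png

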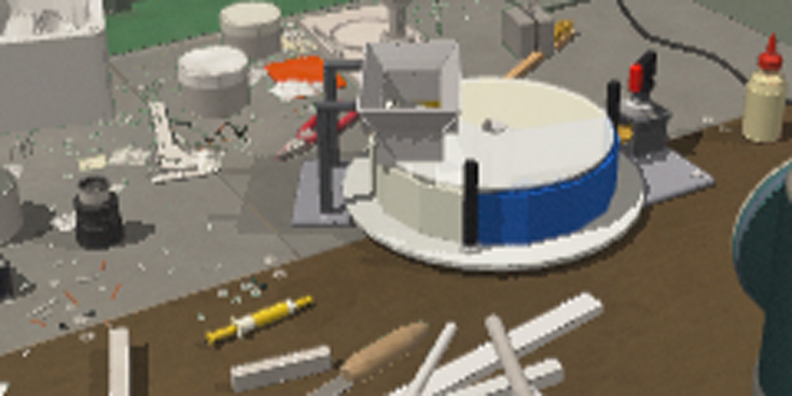

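Run:
```python
from h import *
A=np.array([.5767,-.117])
for n,u,v,z in [('scene',322.4,209.4,.114),('scene',366,185.8,.114),('top',260+190/4,130+415/4,.114),('top',260+192/4,130+425/4,.105)]:
    P=ray(n,u,v,z)[:2]-A; print(n,P,np.hypot(*P),np.degrees(np.arctan2(P[1],P[0])))
for u,v in [(367,37),(460,37),(358,108),(462,112)]:print('chute',ray('scene',180+u/3.3,160+v/3.3,.142))
# syringe
for u,v in [(226,233.3),(257.6,231.5)]: print(ray('top',u,v,.0075))
for u,v in [(208,341),(312,299)]: print(ray('scene',180+u/3.3,160+v/3.3,.0075))
# wrist cam pose in tool
p=vision.camera_params('wrist');M=cv2.Rodrigues(p['rvec'])[0];c=-M.T@p['tvec']
o=ctrl.get_obs();T=R.from_euler('xyz',o['orientation'],degrees=True).as_matrix()
print('cam in tool',T.T@(c-o['position']),'\n',T.T@M.T)
im=cv2.imread('pics/top0.png')
```

```text
scene [-0.09670564  0.0955459 ] 0.13594484102056237 135.34562874748246
scene [-0.03539786 -0.12406756] 0.12901848254455292 -105.92403865747865
top [-0.09493781  0.09015841] 0.13092641980864436 136.4791152349659
top [-0.10141051  0.08870374] 0.13473101431069887 138.8238225789042
chute [ 0.72980593 -0.05323355  0.142     ]
chute [ 0.67735719 -0.13785754  0.142     ]
chute [0.5857552  0.03776102 0.142     ]
chute [ 0.52593018 -0.04216752  0.142     ]
[0.49291647 0.24007    0.0075    ]
[0.49997947 0.1376799  0.0075    ]
[0.49227277 0.2436718  0.0075    ]
[0.50124585 0.13687101 0.0075    ]
cam in tool [ 8.50237584e-05 -1.45191767e-01  7.24711791e-02] 
 [[ 9.99999797e-01  3.33012131e-04  5.43396725e-04]
 [-4.26634745e-04 -2.83618947e-01  9.58936969e-01]
 [ 4.73455250e-04 -9.58937006e-01 -2.83618747e-01]]
```

```bash
cat >> h.py <<'E'
A=np.array([.5767,-.117])
def delta(*targets):
    """targets: (x,y,z,yaw); prints row shift/turn normalised"""
    o=ctrl.get_obs(); T=R.from_euler('xyz',o['orientation'],degrees=True)
    print('at',o['clock'],o['position'].round(4),o['orientation'].round(2),'F',o['ft_force'].round(1),'g',round(o['gripper_width'],3))
    for x,y,z,yaw in targets:
        s=T.inv().apply(np.array([x,y,z])-o['position'])
        r=(T.inv()*R.from_euler('xyz',[-90,0,yaw],degrees=True)).as_rotvec(degrees=True)/180
        print(*s.round(4),*r.round(4))
def peg(th,r=.134): return A+r*np.array([np.cos(np.radians(th)),np.sin(np.radians(th))])
E
python3 - <<'E'
from h import *
delta((.45,.2,.26,-30))
E
```

```text
at 0.15 [0.1798 0.6501 0.2377] [-90.     0.1   74.54] F [ 0.5 -0.2 -1.1] g 1.001
-0.3618 -0.0217 -0.3804 0.0005 0.5808 -0.0004
```

```bash
R="100 -0.362 -0.022 -0.38 0 0.58 0"; python3 -m jog '100 -0.362 -0.022 -0.38 0 0.58 0;100 -0.362 -0.022 -0.38 0 0.58 0;100 -0.362 -0.022 -0.38 0 0.58 0;100 -0.362 -0.022 -0.38 0 0.58 0;100 -0.362 -0.022 -0.38 0 0.58 0;100 -0.362 -0.022 -0.38 0 0.58 0;100 -0.362 -0.022 -0.38 0 0.58 0;100 -0.362 -0.022 -0.38 0 0.58 0;100 -0.362 -0.022 -0.38 0 0.58 0;100 -0.362 -0.022 -0.38 0 0.58 0;100 -0.362 -0.022 -0.38 0 0.58 0;100 -0.362 -0.022 -0.38 0 0.58 0'
python3 - <<'E'
from h import *
p=peg(136.5)
delta((p[0],p[1],.2,-133.5)); print(ctrl.get_obs()['joints'].round(1))
pic('wrist','w1')
E
```

```text
clock: 1.65
position: [0.4494, 0.2005, 0.2605]
orientation: [-90.0, 0.0, -29.7]
ft_force: [0.3, 0.5, 0.0]
gripper_width: 1.003
at 1.65 [0.4494 0.2005 0.2605] [-9.002e+01  2.000e-02 -2.970e+01] F [0.3 0.5 0. ] g 1.003
0.1378 0.0605 -0.1808 0.0001 0.5766 0.0
[ 21.1  -5.8 112.1   0.   73.7  50.9]
```

View pics/w1.png

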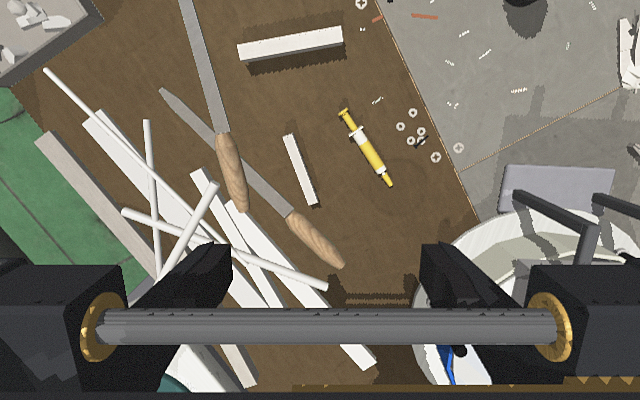

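Run:
```python
from h import *
im=cv2.imread('pics/w1.png')[:,:,::-1].copy()
hsv=cv2.cvtColor(im,cv2.COLOR_RGB2HSV)
p=vision.camera_params('wrist')
def blob(mask,x0,y0,x1,y1,z,mn=150):
    m=np.zeros_like(mask); m[y0:y1,x0:x1]=mask[y0:y1,x0:x1]
    n,l,s,c=cv2.connectedComponentsWithStats(m)
    for i in range(1,n):
        if s[i][4]>mn:
            ys,xs=np.where(l==i)
            W=np.array([ray('wrist',x,y,z,p)[:2] for x,y in zip(xs,ys)],np.float32)
            r=cv2.minAreaRect(W*1000); b=cv2.boxPoints(r)
            print(s[i][:5],np.round(r[0],1),np.round(r[1],1),round(r[2],1))
white=((hsv[...,2]>140)&(hsv[...,1]<60)).astype(np.uint8)
print('bar');blob(white,270,125,325,215,.018)
print('decoy');blob(white,230,20,350,75,.02)
yel=((hsv[...,2]>110)&(hsv[...,1]>90)&(abs(hsv[...,0].astype(int)-26)<8)).astype(np.uint8)
print('syr');blob(yel,330,100,400,195,.0075,40)
for u,v in [(343,111),(391,188)]: print(ray('wrist',u,v,.0075,p))
```

```text
bar
[282 133  36  73 763] [421.7 210.4] [85.6 11.9] 79.8
[270 186  24  29 348] [378.8 191.4] [16.6 37.9] 13.1
decoy
[ 237   25  107   36 1773] [481.4 330.6] [ 15.8 109.5] 69.9
syr
[338 107  20  25 192] [495.7 231.5] [27.4 12.9] 88.5
[359 140  25  30 348] [501.3 183.2] [13.5 34.8] 5.2
[381 172  12  15  82] [504.6 147.9] [ 7.7 16.9] 8.3
[0.49653299 0.24292945 0.0075    ]
[0.50334797 0.13635127 0.0075    ]
```

```bash
python3 -m jog '100 0.138 0.03 -0.181 0 0.577 0;100 0.138 0.03 -0.181 0 0.577 0;100 0.138 0.03 -0.181 0 0.577 0;100 0.138 0.03 -0.181 0 0.577 0;100 0.138 0.03 -0.181 0 0.577 0;100 0.138 0.03 -0.181 0 0.577 0;100 0.138 0.03 -0.181 0 0.577 0;100 0.138 0.03 -0.181 0 0.577 0;100 0.138 0.03 -0.181 0 0.577 0;100 0.138 0.03 -0.181 0 0.577 0;100 0.138 0.03 -0.181 0 0.577 0;60 0.138 0.03 -0.181 0 0.577 0'
python3 - <<'E'
from h import *
pic('wrist','w2');delta()
A3=[.4795,-.0248,.114]; print(proj('wrist',[A3]))
E
```

```text
clock: 3.2
position: [0.4792, -0.0249, 0.2307]
orientation: [-90.0, -0.0, -133.5]
ft_force: [-0.1, -0.5, 0.5]
gripper_width: 0.914
at 3.25 [ 0.4792 -0.025   0.2307] [ -90.     -0.   -133.57] F [ 0.1 -1.1  0.1] g 0.868
[[325.78879745 195.41743226]]
```

View pics/w2.png

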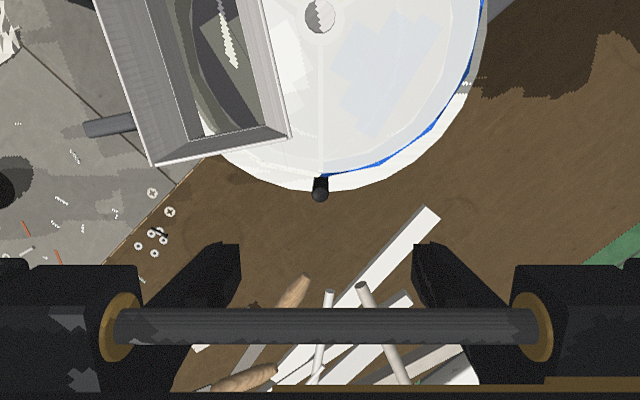

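Run:
```python
from h import *
P=ray('wrist',320,194,.114);H=ray('wrist',321,15,.082)
print(P,H,np.degrees(np.arctan2(*(P-H)[1::-1])),np.hypot(*(P-H)[:2]))
a=ray('wrist',289.5,136,.142);b=ray('wrist',151,166,.142);print(a,b,np.linalg.norm(a-b),np.degrees(np.arctan2(*(b-a)[1::-1])))
```

```text
[ 0.48349762 -0.02228285  0.114     ] [ 0.58006396 -0.11526083  0.082     ] 136.08456388248698 0.1340520868741081
[ 0.53213124 -0.04112174  0.142     ] [0.58354935 0.04268531 0.142     ] 0.09832316391191578 58.469645552594415
```

```bash
sed -i 's/^A=.*/A=np.array([.579,-.116])/' h.py
python3 - <<'E'
from h import *
p=peg(136.1); delta((*p,.12,-133.9),(*p,.09,-133.9))
E
```

```text
at 3.25 [ 0.4792 -0.025   0.2307] [ -90.     -0.   -133.57] F [ 0.1 -1.1  0.1] g 0.868
-0.0036 0.1107 0.001 0.0 0.0018 0.0
-0.0036 0.1407 0.001 0.0 0.0018 0.0
```

```bash
python3 -m jog '40 -0.0036 0.05 0.001 0 0.002 0;40 -0.0036 0.1 0.001 0 0.002 0;40 -0.0036 0.1 0.001 0 0.002 0;40 -0.0036 0.12 0.001 0 0.002 0;40 -0.0036 0.14 0.001 0 0.002 0;40 -0.0036 0.14 0.001 0 0.002 0;20 -0.0036 0.14 0.001 0 0.002 0;20 -0.0036 0.14 0.001 0 0.002 0;20 -0.0036 0.14 0.001 0 0.002 0'
python3 - <<'E'
from h import *
pic('wrist','w3')
th=136.1+np.array([1,6]+list(np.arange(14,103,8))+[102.5])
delta(*[(*peg(t),.09,t-270) for t in th])
E
```

```text
clock: 4.38
position: [0.4831, -0.0235, 0.0917]
orientation: [-89.9, 0.1, -134.1]
ft_force: [-0.1, 1.0, 0.5]
gripper_width: 0.199
at 4.425 [ 0.4829 -0.0234  0.0914] [-8.9950e+01  4.0000e-02 -1.3408e+02] F [-0.4 -0.5  0.6] g 0.201
0.0024 0.0014 -0.0005 -0.0003 -0.0065 -0.0002
0.0141 0.0014 0.0002 -0.0003 -0.0343 -0.0002
0.0325 0.0014 0.0035 -0.0003 -0.0788 -0.0002
0.0503 0.0014 0.0093 -0.0003 -0.1232 -0.0002
0.067 0.0014 0.0176 -0.0003 -0.1676 -0.0001
0.0825 0.0014 0.0281 -0.0003 -0.2121 -0.0001
0.0963 0.0014 0.0406 -0.0004 -0.2565 -0.0001
0.1083 0.0014 0.055 -0.0004 -0.301 -0.0001
0.1182 0.0014 0.0709 -0.0004 -0.3454 -0.0001
0.1257 0.0014 0.088 -0.0004 -0.3899 -0.0
0.1308 0.0014 0.106 -0.0004 -0.4343 -0.0
0.1334 0.0014 0.1245 -0.0004 -0.4788 0.0
0.1333 0.0014 0.1432 -0.0004 -0.5232 0.0001
0.1307 0.0015 0.1617 -0.0004 -0.5676 0.0001
0.1304 0.0015 0.1628 -0.0004 -0.5704 0.0001
```

View pics/w3.png

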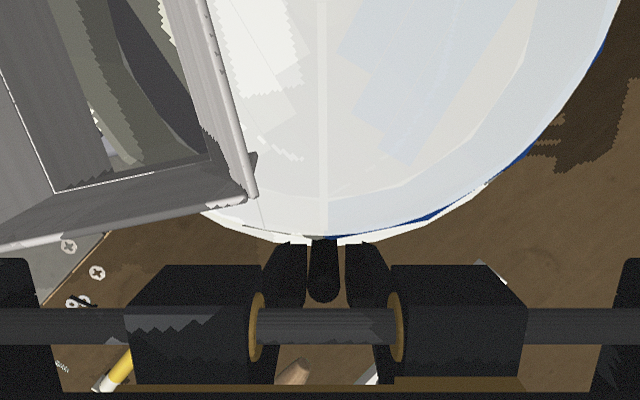

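```bash
python3 -m jog '20 0.0024 0.001 0 0 -0.0065 0;20 0.0141 0.001 0 0 -0.034 0;20 0.0325 0.001 0.0035 0 -0.079 0;20 0.0503 0.001 0.0093 0 -0.123 0;20 0.067 0.001 0.0176 0 -0.168 0;20 0.0825 0.001 0.0281 0 -0.212 0;20 0.0963 0.001 0.0406 0 -0.2565 0;20 0.1083 0.001 0.055 0 -0.301 0;20 0.1182 0.001 0.0709 0 -0.345 0;20 0.1257 0.001 0.088 0 -0.39 0;20 0.1308 0.001 0.106 0 -0.434 0;20 0.1334 0.001 0.1245 0 -0.479 0;20 0.1333 0.001 0.1432 0 -0.523 0;20 0.131 0.001 0.159 0 -0.56 0;20 0.1304 0.001 0.1628 0 -0.57 0;20 0.1304 0.001 0.1628 0 -0.57 0;20 0.1304 0.001 0.1628 0 -0.57 0'
python3 - <<'E'
from h import *
pic('wrist','w4');im=pic('top','t4');crop(im,260,130,460,270,4,'t4c')
delta()
E
```

```text
clock: 6.55
position: [0.5081, -0.2299, 0.0895]
orientation: [-90.0, 0.0, -31.5]
ft_force: [-0.9, 0.1, -0.5]
gripper_width: 0.198
at 6.65 [ 0.5083 -0.2299  0.0897] [-9.00e+01  1.00e-02 -3.15e+01] F [-0.3 -0.7  0.1] g 0.2
```

View pics/w4.png

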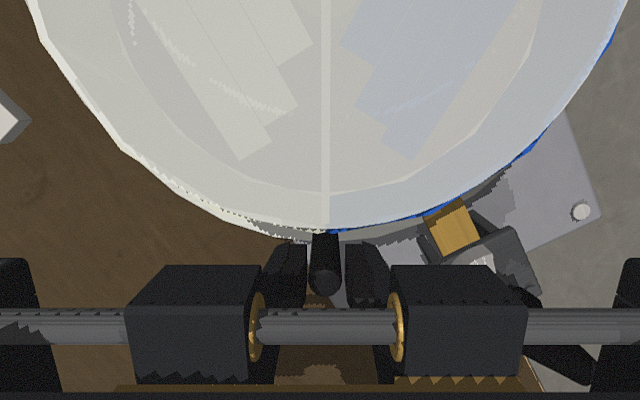

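View pics/t4c.png

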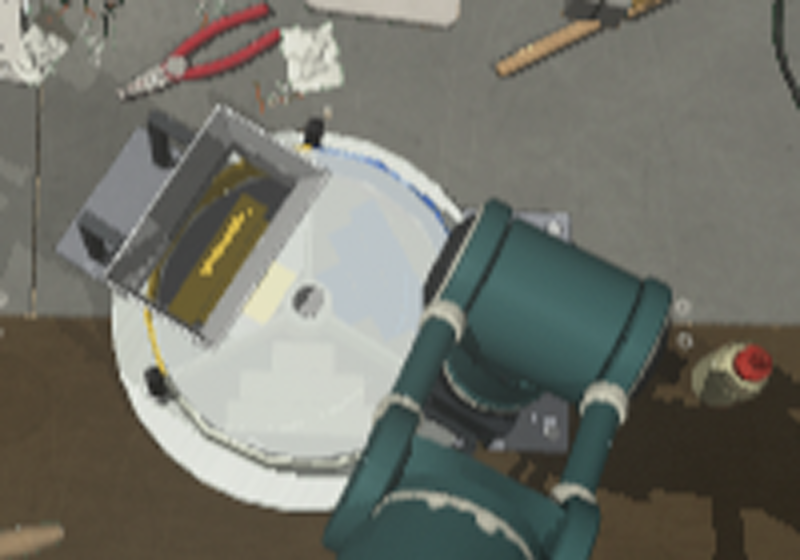

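Run:
```python
from h import *
delta((.5083,-.2299,.22,-31.5),(.499,.1896,.22,3.7),(.499,.1896,.06,3.7))
```

```text
at 6.65 [ 0.5083 -0.2299  0.0897] [-9.00e+01  1.00e-02 -3.15e+01] F [-0.3 -0.7  0.1] g 0.2
-0.0001 -0.1303 0.0 0.0 0.0 -0.0001
-0.2272 -0.1303 0.3529 -0.0 -0.1955 -0.0001
-0.2271 0.0297 0.3529 -0.0 -0.1955 -0.0001
```

```bash
python3 -m jog '40 0 -0.06 0 0 0 0;50 0 -0.12 0 0 0 0;50 -0.2272 -0.13 0.353 0 -0.1955 0;50 -0.2272 -0.13 0.353 0 -0.1955 0;50 -0.2272 -0.13 0.353 0 -0.1955 0;50 -0.2272 -0.13 0.353 0 -0.1955 0;50 -0.2272 -0.13 0.353 0 -0.1955 0;50 -0.2272 -0.13 0.353 0 -0.1955 0;50 -0.2272 -0.13 0.353 0 -0.1955 0;50 -0.2272 -0.13 0.353 0 -0.1955 0;50 -0.2272 -0.13 0.353 0 -0.1955 0;50 -0.2272 -0.13 0.353 0 -0.1955 0'
python3 - <<'E'
from h import *
pic('wrist','w5')
delta((.499,.1896,.003,3.7)); print(proj('wrist',[[.499,.1896,.0075],[.4217,.2104,.018]]))
E
```

```text
clock: 8.15
position: [0.4992, 0.1881, 0.2196]
orientation: [-90.0, 0.0, 3.6]
ft_force: [0.1, -0.7, -0.2]
gripper_width: 0.497
at 8.2 [0.4993 0.188  0.2196] [-9.002e+01  1.000e-02  3.600e+00] F [ 0.6  0.1 -0. ] g 0.498
-0.0002 0.2166 0.0016 0.0001 -0.0005 -0.0
[[324.77658839 169.08132363]
 [249.3542567  146.03083809]]
```

View pics/w5.png

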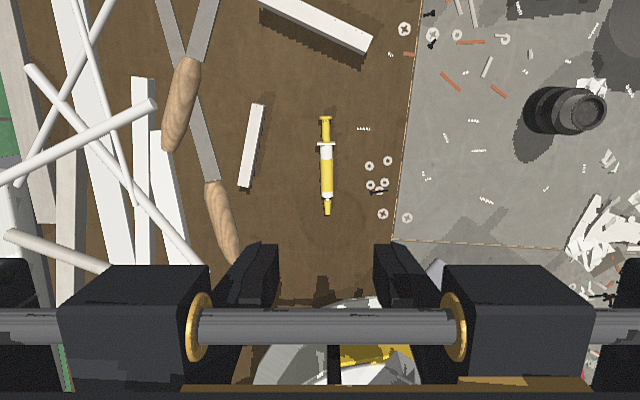

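```bash
python3 -m jog '50 0.0013 0.06 0.0016 0 0 0;50 0.0013 0.12 0.0016 0 0 0;50 0.0013 0.17 0.0016 0 0 0;50 0.0013 0.2 0.0016 0 0 0;50 0.0013 0.2145 0.0016 0 0 0;50 0.0013 0.2145 0.0016 0 0 0;0 0.0013 0.2145 0.0016 0 0 0;0 0.0013 0.2145 0.0016 0 0 0;0 0.0013 0.2145 0.0016 0 0 0;0 0.0013 0.2145 0.0016 0 0 0;0 0.0013 0.2145 0.0016 0 0 0;0 0.0013 0.2145 0.0016 0 0 0;0 0.0013 0.2145 0.0016 0 0 0'
```

```text
clock: 9.82
position: [0.501, 0.1913, 0.006]
orientation: [-90.0, -0.1, 3.7]
ft_force: [-1.5, 0.0, 5.9]
gripper_width: 0.134
```

```bash
python3 -m jog '0 0 -0.06 0 0 0 0;0 0 -0.12 0 0 0 0;0 0 -0.18 0 0 0 0;0 0 -0.22 0 0 0 0;0 0 -0.22 0 0 0 0'
python3 - <<'E'
from h import *
pic('wrist','w6')
delta((.6243,-.0441,.225,57.8),(.6243,-.0441,.152,57.8))
E
```

```text
clock: 10.45
position: [0.503, 0.1919, 0.2295]
orientation: [-89.9, -0.5, 3.7]
ft_force: [1.5, 0.0, -0.7]
gripper_width: 0.136
at 10.5 [0.5013 0.1914 0.2266] [-89.95  -0.2    3.72] F [-0.  -0.2 -0.8] g 0.135
0.1074 0.0018 -0.243 0.0003 -0.3005 0.0011
0.1072 0.0748 -0.243 0.0003 -0.3005 0.0011
```

View pics/w6.png

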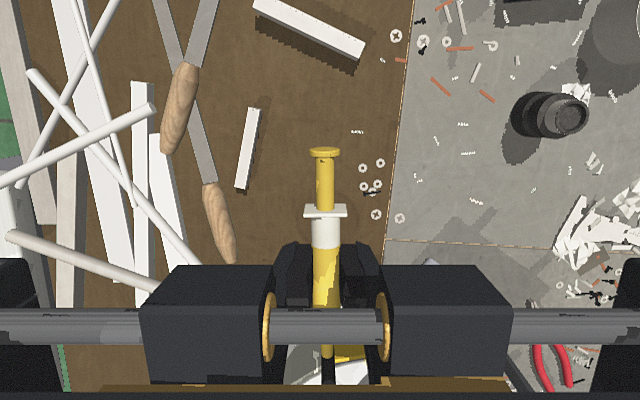

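```bash
python3 -m jog '0 0.02 0.001 -0.045 0 -0.05 0;0 0.04 0.001 -0.09 0 -0.1 0;0 0.06 0.001 -0.135 0 -0.155 0;0 0.08 0.001 -0.18 0 -0.21 0;0 0.098 0.001 -0.222 0 -0.265 0;0 0.1074 0.001 -0.243 0 -0.3 0;0 0.1074 0.001 -0.243 0 -0.3 0;0 0.1074 0.001 -0.243 0 -0.3 0'
python3 - <<'E'
from h import *
pic('wrist','w7')
delta((.6243,-.0441,.152,57.8))
E
```

```text
clock: 11.5
position: [0.622, -0.0439, 0.2219]
orientation: [-89.8, 0.1, 57.6]
ft_force: [-0.4, 1.0, 0.3]
gripper_width: 0.132
at 11.55 [ 0.6222 -0.0435  0.2225] [-8.984e+01  5.000e-02  5.768e+01] F [-0.5  0.3 -0.2] g 0.135
0.0007 0.0705 -0.0023 -0.0009 -0.0007 -0.0003
```

View pics/w7.png

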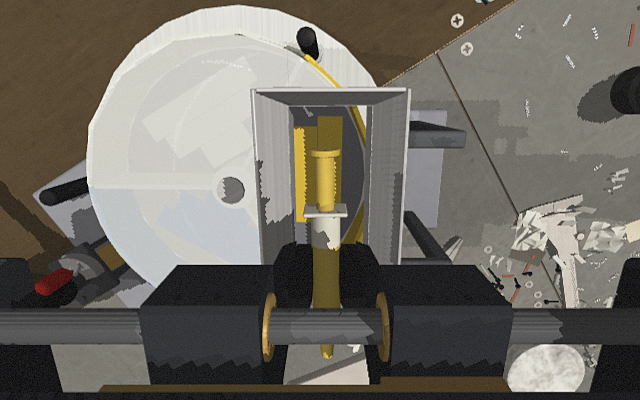

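Run:
```python
from h import *
a=ray('wrist',252,88,.142);b=ray('wrist',411,88,.142);print(a,b,np.linalg.norm(a-b))
s=np.array([np.cos(np.radians(147.8)),np.sin(np.radians(147.8))]);print((a+b)[:2]/2-s*.0775, np.degrees(np.arctan2(*(b-a)[1::-1])))
```

```text
[ 0.53090546 -0.0399502   0.142     ] [0.58404129 0.04412899 0.142     ] 0.0994621979016011
[ 0.62305335 -0.03920852] 57.708192088196434
```

```bash
python3 -m jog '0 0.0028 0.04 -0.0016 0 0 0;0 0.0028 0.07 -0.0016 0 0 0;0 0.0028 0.07 -0.0016 0 0 0;0 0.0028 0.07 -0.0016 0 0 0;35 0.0028 0.07 -0.0016 0 0 0;35 0.0028 0.07 -0.0016 0 0 0;35 0.0028 0.07 -0.0016 0 0 0;35 0.0028 0.07 -0.0016 0 0 0;35 0.0028 0.0 -0.0016 0 0 0;35 0.0028 -0.02 -0.0016 0 0 0;35 0.0028 -0.02 -0.0016 0 0 0'
python3 - <<'E'
from h import *
pic('wrist','w8')
delta((.4217,.2104,.22,-10.2))
E
```

```text
clock: 12.92
position: [0.6282, -0.0432, 0.2476]
orientation: [-90.3, -0.2, 57.7]
ft_force: [-0.7, -0.2, -0.2]
gripper_width: 0.349
at 12.975 [ 0.6267 -0.0431  0.245 ] [-9.011e+01 -5.000e-02  5.770e+01] F [ 0.3 -0.9 -0.3] g 0.35
0.1047 0.0245 0.3088 0.0004 0.3772 0.0006
```

View pics/w8.png

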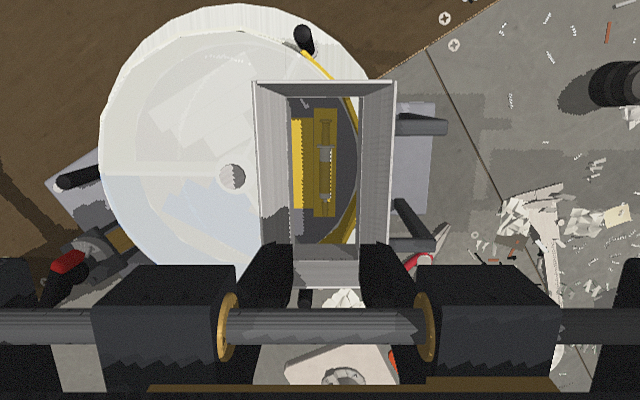

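Run:
```python
from h import *
P=ray('wrist',303,30,.114)[:2];print(P,P-A,np.hypot(*(P-A)),np.degrees(np.arctan2(*(P-A)[::-1])))
H=ray('wrist',231,177,.08)[:2];print(H)
delta((.5,.03,.22,-50))
```

```text
[0.5164763  0.00761691] [-0.0625237   0.12361691] 0.13852925042495043 116.82964840122402
[ 0.57808338 -0.11495188]
at 12.975 [ 0.6267 -0.0431  0.245 ] [-9.011e+01 -5.000e-02  5.770e+01] F [ 0.3 -0.9 -0.3] g 0.35
-0.006 0.0247 0.1462 0.0001 0.5984 0.0008
```

```bash
python3 -m jog '35 -0.006 0.025 0.146 0 0.598 0;35 -0.006 0.025 0.146 0 0.598 0;35 -0.006 0.025 0.146 0 0.598 0;35 -0.006 0.025 0.146 0 0.598 0;35 -0.006 0.025 0.146 0 0.598 0;35 -0.006 0.025 0.146 0 0.598 0;35 -0.006 0.025 0.146 0 0.598 0;35 -0.006 0.025 0.146 0 0.598 0;35 -0.006 0.025 0.146 0 0.598 0;35 -0.006 0.025 0.146 0 0.598 0;35 -0.006 0.025 0.146 0 0.598 0;35 -0.006 0.025 0.146 0 0.598 0'
python3 - <<'E'
from h import *
delta((*peg(117),.2,-138),(*peg(117),.09,-138))
E
```

```text
clock: 14.48
position: [0.4987, 0.0299, 0.2177]
orientation: [-90.1, 0.1, -49.8]
ft_force: [-0.3, -0.8, -0.0]
gripper_width: 0.353
at 14.475 [0.4987 0.0299 0.2177] [-9.011e+01  9.000e-02 -4.976e+01] F [-0.3 -0.8 -0. ] g 0.353
0.0329 0.0177 -0.0023 0.0009 0.4902 0.0001
0.033 0.1277 -0.002 0.0009 0.4902 0.0001
```

```bash
python3 -m jog '35 0.033 0.01 -0.002 0 0.49 0;35 0.033 0.01 -0.002 0 0.49 0;35 0.033 0.01 -0.002 0 0.49 0;35 0.033 0.01 -0.002 0 0.49 0;35 0.033 0.01 -0.002 0 0.49 0;35 0.033 0.01 -0.002 0 0.49 0;35 0.033 0.01 -0.002 0 0.49 0;35 0.033 0.01 -0.002 0 0.49 0;35 0.033 0.01 -0.002 0 0.49 0;35 0.033 0.01 -0.002 0 0.49 0'
python3 - <<'E'
from h import *
pic('wrist','w9')
delta((*peg(117),.09,-138)); print(proj('wrist',[[*peg(117),.114]]),ctrl.get_obs()['joints'])
E
```

```text
clock: 15.72
position: [0.519, 0.0035, 0.2087]
orientation: [-90.0, -0.0, -138.0]
ft_force: [-0.3, 0.6, -1.0]
gripper_width: 0.354
at 15.775 [0.5191 0.0034 0.2088] [-9.002e+01 -2.000e-02 -1.380e+02] F [ 0.1 -0.2 -0.6] g 0.348
0.0007 0.1188 -0.0005 0.0001 0.0 0.0001
[[327.1967117  204.20714763]] [-2.37065410e+00 -5.86471530e-01  1.12725992e+02  1.50125597e-03
  6.78945178e+01  1.35626851e+02]
```

View pics/w9.png

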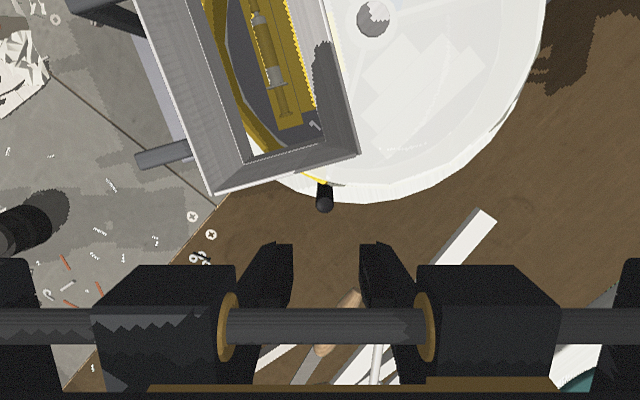

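```bash
python3 -m jog '30 -0.001 0.05 0.001 0 0 0;30 -0.001 0.085 0.001 0 0 0;30 -0.001 0.1 0.001 0 0 0;30 -0.001 0.118 0.001 0 0 0;30 -0.001 0.118 0.001 0 0 0;22 -0.001 0.118 0.001 0 0 0;22 -0.001 0.118 0.001 0 0 0'
python3 - <<'E'
from h import *
pic('wrist','w10')
th=[118,123]+list(np.arange(131,236,8))+[237,238.6]
delta(*[(*peg(t),.09,t-255) for t in th])
E
```

```text
clock: 16.65
position: [0.5218, 0.0033, 0.0925]
orientation: [-89.9, 0.1, -138.1]
ft_force: [-0.3, 0.1, 0.7]
gripper_width: 0.219
at 16.7 [0.5216 0.0033 0.0924] [-8.9910e+01  9.0000e-02 -1.3812e+02] F [-0.3  0.5 -0.1] g 0.216
0.0048 0.0024 -0.003 -0.0005 -0.0062 -0.0005
0.0162 0.0023 -0.0053 -0.0005 -0.034 -0.0005
0.0349 0.0023 -0.0069 -0.0005 -0.0785 -0.0004
0.0535 0.0023 -0.0059 -0.0006 -0.1229 -0.0004
0.0719 0.0023 -0.0023 -0.0006 -0.1674 -0.0004
0.0895 0.0022 0.0039 -0.0006 -0.2118 -0.0003
0.1062 0.0022 0.0124 -0.0007 -0.2562 -0.0003
0.1215 0.0022 0.0231 -0.0007 -0.3007 -0.0002
0.1351 0.0022 0.0359 -0.0007 -0.3451 -0.0002
0.1468 0.0022 0.0505 -0.0007 -0.3896 -0.0001
0.1564 0.0022 0.0665 -0.0007 -0.434 -0.0001
0.1637 0.0022 0.0838 -0.0008 -0.4785 -0.0
0.1685 0.0023 0.1018 -0.0008 -0.5229 0.0
0.1707 0.0023 0.1204 -0.0008 -0.5674 0.0001
0.1704 0.0023 0.1391 -0.0008 -0.6118 0.0001
0.1674 0.0023 0.1575 -0.0008 -0.6562 0.0002
0.1663 0.0024 0.1621 -0.0008 -0.6674 0.0002
0.1652 0.0024 0.1657 -0.0008 -0.6762 0.0002
```

View pics/w10.png

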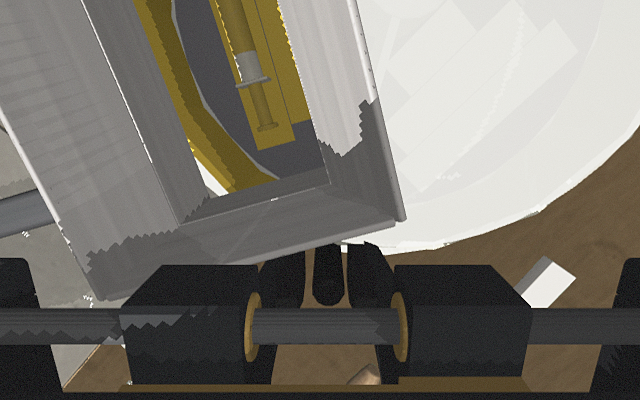

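```bash
python3 -m jog '22 0.005 0.002 -0.003 0 -0.006 0;22 0.016 0.002 -0.005 0 -0.034 0;22 0.035 0.002 -0.007 0 -0.0785 0;22 0.0535 0.002 -0.006 0 -0.123 0;22 0.072 0.002 -0.0023 0 -0.167 0;22 0.0895 0.002 0.004 0 -0.212 0;22 0.106 0.002 0.0124 0 -0.256 0;22 0.1215 0.002 0.023 0 -0.3 0;22 0.135 0.002 0.036 0 -0.345 0;22 0.147 0.002 0.0505 0 -0.39 0;22 0.1565 0.002 0.0665 0 -0.434 0;22 0.1637 0.002 0.084 0 -0.4785 0;22 0.1685 0.002 0.102 0 -0.523 0;22 0.1707 0.002 0.12 0 -0.567 0;22 0.1704 0.002 0.139 0 -0.612 0;22 0.1674 0.002 0.1575 0 -0.656 0;22 0.1663 0.002 0.162 0 -0.667 0;22 0.1652 0.002 0.1657 0 -0.676 0;22 0.1652 0.002 0.1657 0 -0.676 0;22 0.1652 0.002 0.1657 0 -0.676 0'
python3 - <<'E'
from h import *
im=pic('top','t11');crop(im,180,130,380,270,4,'t11c')
delta((*ctrl.get_obs()['position'][:2],.2,-16.5),(.4217,.2104,.22,-10.2))
E
```

```text
clock: 19.2
position: [0.5081, -0.23, 0.0892]
orientation: [-90.0, -0.0, -16.5]
ft_force: [0.2, -0.4, 0.0]
gripper_width: 0.217
at 19.25 [ 0.5081 -0.23    0.0893] [-9.000e+01 -1.000e-02 -1.647e+01] F [0.5 0.2 0. ] g 0.222
0.0 -0.1107 0.0 -0.0 0.0002 0.0
-0.2077 -0.1308 0.3979 -0.0 -0.0348 0.0
```

View pics/t11c.png

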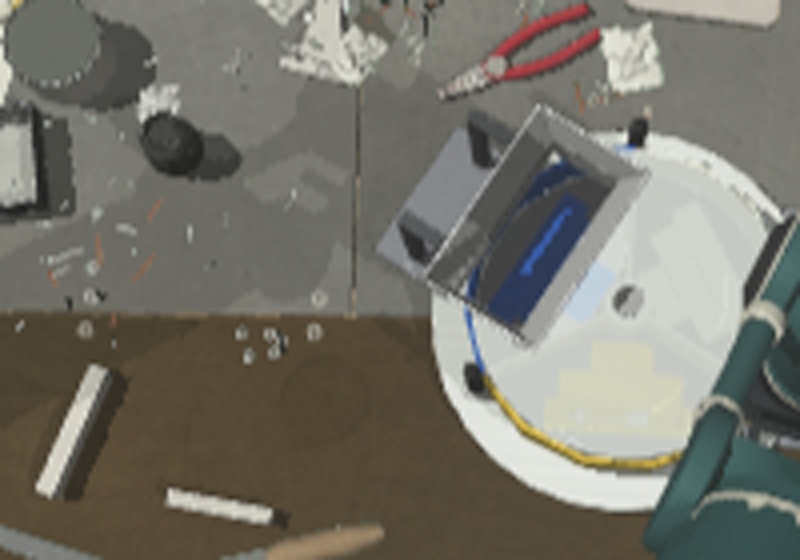

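```bash
python3 -m jog '35 0 -0.06 0 0 0 0;50 0 -0.12 0 0 0 0;50 -0.208 -0.13 0.398 0 -0.035 0;50 -0.208 -0.13 0.398 0 -0.035 0;50 -0.208 -0.13 0.398 0 -0.035 0;50 -0.208 -0.13 0.398 0 -0.035 0;50 -0.208 -0.13 0.398 0 -0.035 0;50 -0.208 -0.13 0.398 0 -0.035 0;50 -0.208 -0.13 0.398 0 -0.035 0;50 -0.208 -0.13 0.398 0 -0.035 0;50 -0.208 -0.13 0.398 0 -0.035 0;50 -0.208 -0.13 0.398 0 -0.035 0;50 -0.208 -0.13 0.398 0 -0.035 0'
python3 - <<'E'
from h import *
pic('wrist','w12')
delta((.4217,.2104,.005,-10.2)); print(proj('wrist',[[.4217,.2104,.018]]))
E
```

```text
clock: 20.88
position: [0.4219, 0.2089, 0.2191]
orientation: [-90.0, 0.0, -10.3]
ft_force: [0.4, -0.6, -0.3]
gripper_width: 0.501
at 20.925 [0.4219 0.209  0.2191] [-90.02  -0.   -10.28] F [-0.6 -0.8 -0.6] g 0.504
-0.0005 0.2141 0.0014 0.0001 -0.0005 0.0
[[324.50455385 171.56734154]]
```

View pics/w12.png

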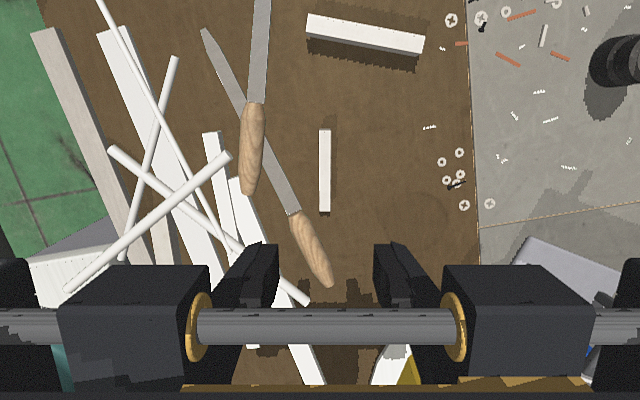

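```bash
python3 -m jog '36 0 0.06 0.001 0 0 0;36 0 0.12 0.001 0 0 0;36 0 0.17 0.001 0 0 0;36 0 0.2 0.001 0 0 0;36 0 0.2135 0.001 0 0 0;36 0 0.2135 0.001 0 0 0;0 0 0.2135 0.001 0 0 0;0 0 0.2135 0.001 0 0 0;0 0 0.2135 0.001 0 0 0;0 0 0.2135 0.001 0 0 0;0 0 0.2135 0.001 0 0 0;0 0 0.2135 0.001 0 0 0'; python3 -m jog '0 0 -0.06 0 0 0 0;0 0 -0.12 0 0 0 0;0 0 -0.18 0 0 0 0;0 0 -0.22 0 0 0 0;0 0 -0.22 0 0 0 0'
python3 - <<'E'
from h import *
pic('wrist','w13')
delta((.625,-.042,.222,57.8))
E
```

```text
clock: 22.42
position: [0.4227, 0.2118, 0.0071]
orientation: [-89.9, -0.1, -10.1]
ft_force: [-0.6, -0.5, 4.1]
gripper_width: 0.136
clock: 23.05
position: [0.424, 0.2124, 0.23]
orientation: [-89.7, -0.4, -10.1]
ft_force: [-0.0, 0.4, -1.9]
gripper_width: 0.129
at 23.1 [0.4224 0.2116 0.227 ] [-89.89  -0.18 -10.14] F [-1.   0.6 -2.7] g 0.133
0.2441 0.0054 -0.214 0.0 -0.3774 0.0012
```

View pics/w13.png

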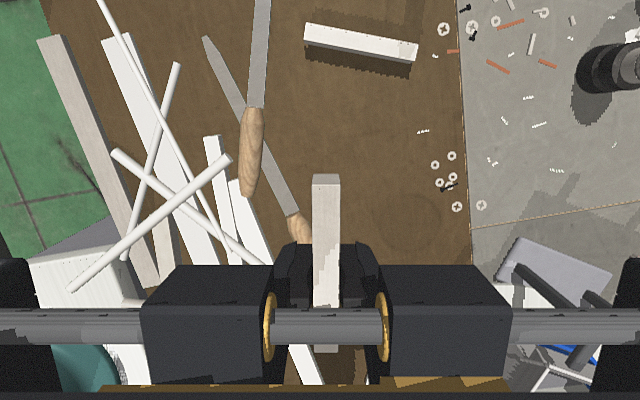

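```bash
python3 -m jog '0 0.035 0.004 -0.03 0 -0.05 0;0 0.07 0.004 -0.06 0 -0.1 0;0 0.105 0.004 -0.09 0 -0.155 0;0 0.14 0.004 -0.12 0 -0.21 0;0 0.175 0.004 -0.15 0 -0.265 0;0 0.21 0.004 -0.185 0 -0.32 0;0 0.235 0.004 -0.206 0 -0.36 0;0 0.2441 0.004 -0.214 0 -0.377 0;0 0.2441 0.004 -0.214 0 -0.377 0;0 0.2441 0.004 -0.214 0 -0.377 0'
python3 - <<'E'
from h import *
pic('wrist','w14')
delta((.625,-.042,.152,57.8))
E
```

```text
clock: 24.35
position: [0.6228, -0.0418, 0.2195]
orientation: [-89.8, 0.1, 57.7]
ft_force: [-0.6, 0.4, -1.9]
gripper_width: 0.133
at 24.4 [ 0.6231 -0.0417  0.2202] [-8.986e+01  6.000e-02  5.770e+01] F [-0.8  1.  -1.7] g 0.129
0.0008 0.0682 -0.002 -0.0008 -0.0005 -0.0003
```

View pics/w14.png

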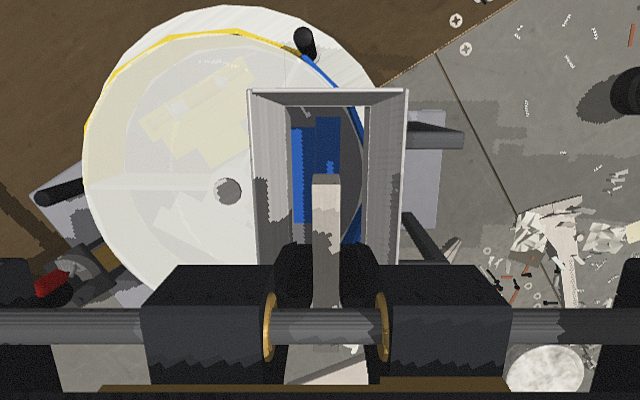

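```bash
python3 -m jog '0 0.001 0.04 -0.002 0 0 0;0 0.001 0.068 -0.002 0 0 0;0 0.001 0.068 -0.002 0 0 0;0 0.001 0.068 -0.002 0 0 0;35 0.001 0.068 -0.002 0 0 0;35 0.001 0.068 -0.002 0 0 0;35 0.001 0.068 -0.002 0 0 0;35 0.001 0.068 -0.002 0 0 0;35 0.001 0.0 -0.002 0 0 0;35 0.001 -0.02 -0.002 0 0 0;35 0.001 -0.02 -0.002 0 0 0'
python3 - <<'E'
from h import *
pic('wrist','w15')
delta((.5,.03,.22,-50))
E
```

```text
clock: 25.78
position: [0.6283, -0.0429, 0.2449]
orientation: [-90.3, -0.2, 57.7]
ft_force: [-0.4, 0.1, 0.1]
gripper_width: 0.348
at 25.825 [ 0.627  -0.0427  0.2424] [-9.010e+01 -5.000e-02  5.771e+01] F [-0.2  0.2 -0.3] g 0.351
-0.0064 0.0222 0.1462 0.0001 0.5984 0.0007
```

View pics/w15.png

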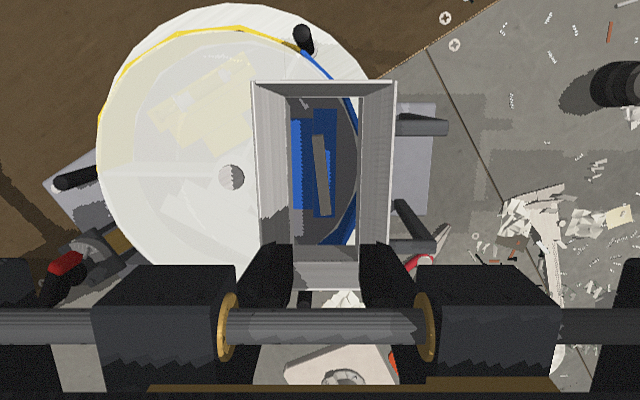

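Run:
```python
from h import *
im=pic('top','t16');crop(im,0,200,200,345,4,'t16l');crop(im,180,220,340,345,5,'t16m')
pic('scene','s16')
```

```text
(no output)
```

View pics/t16l.png

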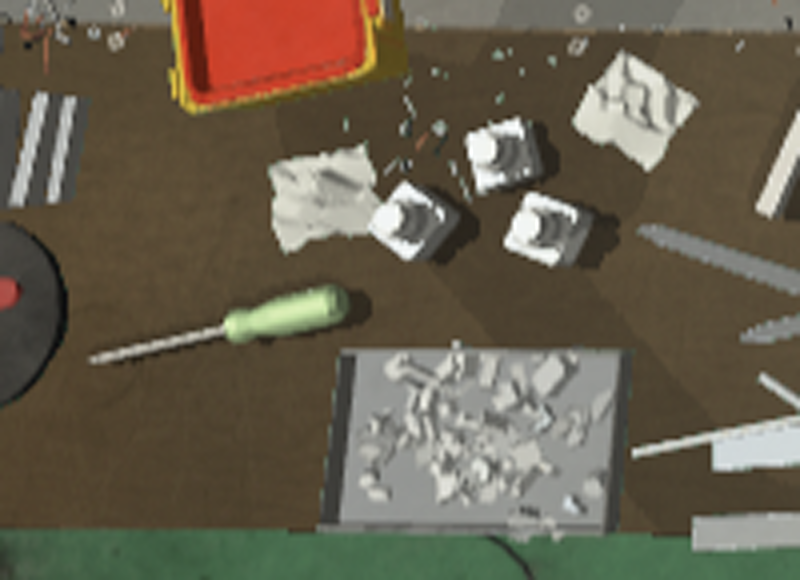

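View pics/s16.png

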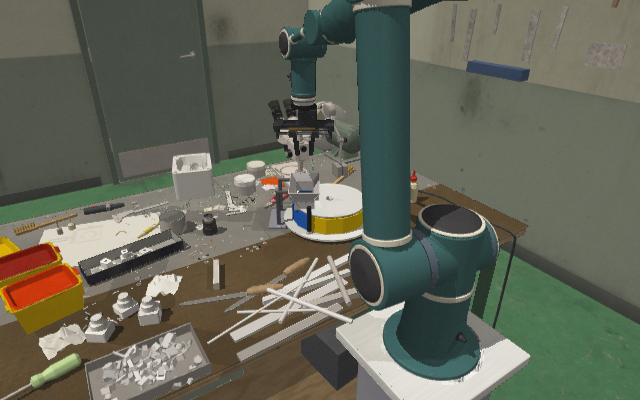

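View pics/t16.png

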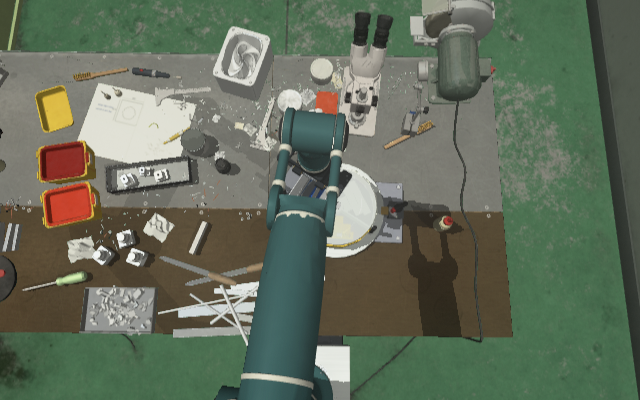

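```bash
python3 -m jog '35 -0.006 0.022 0.146 0 0.598 0;35 -0.006 0.022 0.146 0 0.598 0;35 -0.006 0.022 0.146 0 0.598 0;35 -0.006 0.022 0.146 0 0.598 0;35 -0.006 0.022 0.146 0 0.598 0;35 -0.006 0.022 0.146 0 0.598 0;35 -0.006 0.022 0.146 0 0.598 0;35 -0.006 0.022 0.146 0 0.598 0;35 -0.006 0.022 0.146 0 0.598 0;35 -0.006 0.022 0.146 0 0.598 0;35 -0.006 0.022 0.146 0 0.598 0;35 -0.006 0.022 0.146 0 0.598 0';python3 -m jog '35 0.033 0.01 -0.002 0 0.49 0;35 0.033 0.01 -0.002 0 0.49 0;35 0.033 0.01 -0.002 0 0.49 0;35 0.033 0.01 -0.002 0 0.49 0;35 0.033 0.01 -0.002 0 0.49 0;35 0.033 0.01 -0.002 0 0.49 0;35 0.033 0.01 -0.002 0 0.49 0;35 0.033 0.01 -0.002 0 0.49 0;35 0.033 0.01 -0.002 0 0.49 0;35 0.033 0.01 -0.002 0 0.49 0'
python3 - <<'E'
from h import *
pic('wrist','w17')
delta((*peg(117),.09,-138)); print(proj('wrist',[[*peg(117),.114]]))
E
```

```text
clock: 27.42
position: [0.4991, 0.0303, 0.2184]
orientation: [-90.1, 0.1, -49.8]
ft_force: [0.3, -0.1, 0.0]
gripper_width: 0.35
clock: 28.68
position: [0.5193, 0.0038, 0.2093]
orientation: [-90.0, -0.0, -138.0]
ft_force: [-0.8, 0.7, 1.4]
gripper_width: 0.346
at 28.725 [0.5194 0.0038 0.2094] [-9.002e+01 -2.000e-02 -1.380e+02] F [-0.2 -0.9  0.7] g 0.35
0.0011 0.1194 -0.0005 0.0001 0.0 0.0001
[[327.81895217 203.89749247]]
```

View pics/w17.png

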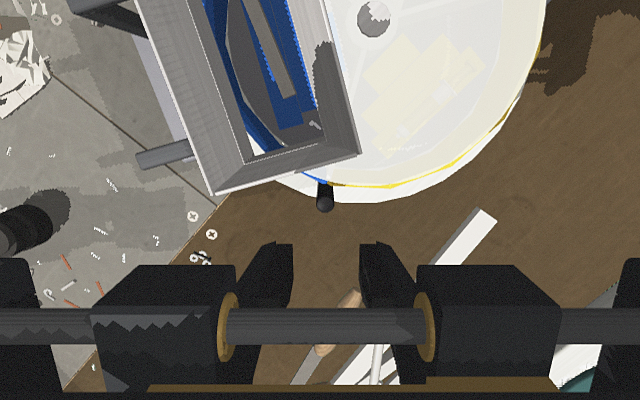

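Same geometry as before: peg at (324,204). Descend, cage and turn.

```bash
python3 -m jog '30 -0.001 0.05 0.001 0 0 0;30 -0.001 0.085 0.001 0 0 0;30 -0.001 0.1 0.001 0 0 0;30 -0.001 0.118 0.001 0 0 0;30 -0.001 0.118 0.001 0 0 0;22 -0.001 0.118 0.001 0 0 0;22 -0.001 0.118 0.001 0 0 0' && python3 -m jog '22 0.005 0.002 -0.003 0 -0.006 0;22 0.016 0.002 -0.005 0 -0.034 0;22 0.035 0.002 -0.007 0 -0.0785 0;22 0.0535 0.002 -0.006 0 -0.123 0;22 0.072 0.002 -0.0023 0 -0.167 0;22 0.0895 0.002 0.004 0 -0.212 0;22 0.106 0.002 0.0124 0 -0.256 0;22 0.1215 0.002 0.023 0 -0.3 0;22 0.135 0.002 0.036 0 -0.345 0;22 0.147 0.002 0.0505 0 -0.39 0;22 0.1565 0.002 0.0665 0 -0.434 0;22 0.1637 0.002 0.084 0 -0.4785 0;22 0.1685 0.002 0.102 0 -0.523 0;22 0.1707 0.002 0.12 0 -0.567 0;22 0.1704 0.002 0.139 0 -0.612 0;22 0.1674 0.002 0.1575 0 -0.656 0;22 0.1663 0.002 0.162 0 -0.667 0;22 0.1652 0.002 0.1657 0 -0.676 0;22 0.1652 0.002 0.1657 0 -0.676 0;22 0.1652 0.002 0.1657 0 -0.676 0'; python3 -m jog '35 0 -0.06 0 0 0 0;50 0 -0.12 0 0 0 0;50 0 -0.15 0 0 0 0;50 0 -0.15 0 0 0 0'
python3 - <<'E'
from h import *
im=pic('top','t18');crop(im,260,130,460,270,4,'t18c');pic('wrist','w18')
im=pic('scene','s18');crop(im,240,160,440,280,4,'s18c')
delta()
E
```

```text
clock: 29.6
position: [0.5221, 0.0037, 0.093]
orientation: [-89.9, 0.1, -138.1]
ft_force: [-0.0, -0.2, 0.2]
gripper_width: 0.218
clock: 32.1
position: [0.5083, -0.2296, 0.0897]
orientation: [-90.0, 0.0, -16.5]
ft_force: [0.1, -0.4, 0.9]
gripper_width: 0.218
clock: 32.6
position: [0.5103, -0.2307, 0.2435]
orientation: [-90.1, -0.4, -16.5]
ft_force: [0.1, -0.4, -0.9]
gripper_width: 0.499
at 32.75 [ 0.5075 -0.2293  0.2378] [-89.97   0.16 -16.45] F [-0.2  0.3  0.2] g 0.502
```

View pics/t18c.png

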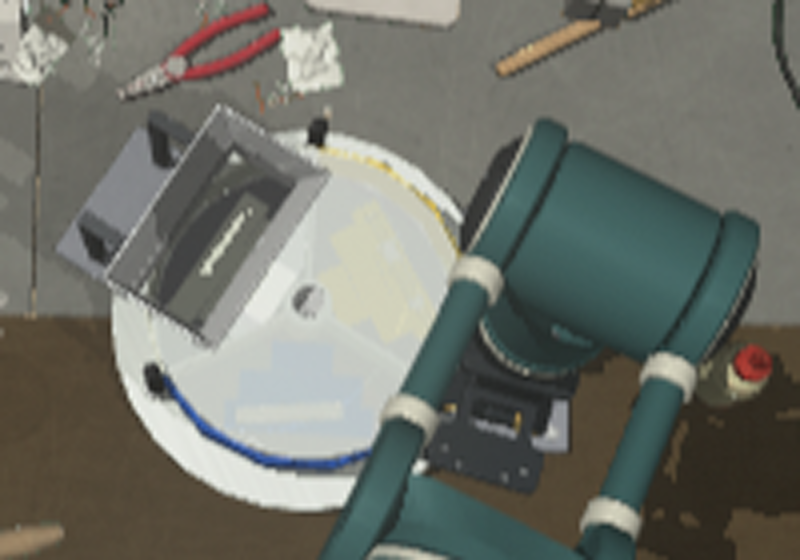

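View pics/w18.png

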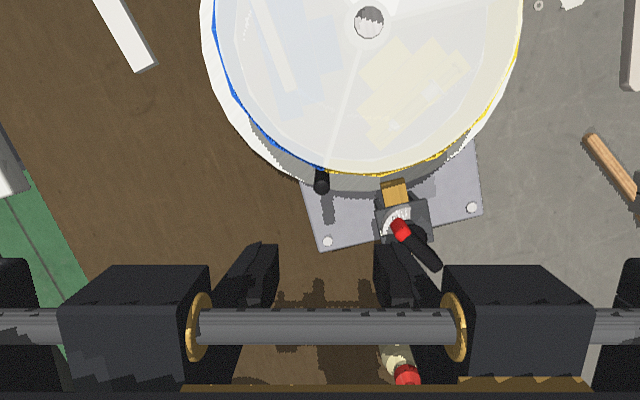

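View pics/s18c.png

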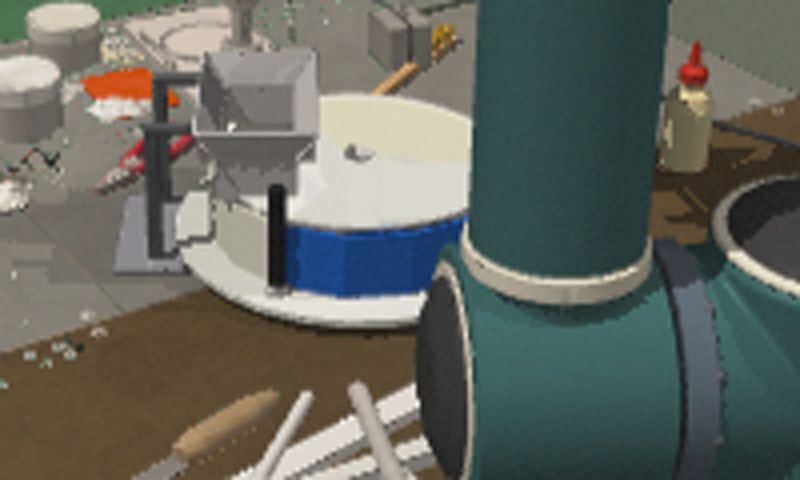

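Run:
```python
from h import *
im=cv2.imread('pics/w18.png')[:,:,::-1]
crop(im,300,150,480,300,4.4,'w18c')
P=ray('wrist',320.5,178,.114)[:2];H=ray('wrist',369,21,.08)[:2]
f=lambda d:np.degrees(np.arctan2(d[1],d[0]))%360
print(P,H,f(P-H),f(P-A),np.hypot(*(P-A)))
p1=ray('top',260+154/4,130+371/4,.114)[:2];p2=ray('top',260+319/4,130+125/4,.114)[:2]
h=ray('top',260+308/4,130+300/4,.08)[:2]
print(f(p1-h),f(p2-h),np.hypot(*(p1-h)),np.hypot(*(p2-h)))
c=[ray('top',260+u/4,130+v/4,.142)[:2] for u,v in [(222,105),(330,175),(208,345),(107,275)]]
print(f(c[1]-c[2])%180,f(c[0]-c[3])%180,f(c[1]-c[0]),f(c[2]-c[3]),f(np.mean(c,0)-h))
r=ray('wrist',397,229,.118)[:2];b=ray('wrist',437,266,.118)[:2];print('wing',r,b,(r+b)/2,np.hypot(*(r-b)),f(r-b))
```

```text
[ 0.50735079 -0.21645994] [ 0.57839986 -0.11191013] 235.80108943615005 234.50308918012485 0.12339290193591804
117.90016917814597 357.1545488620339 0.13317497635283873 0.1320728974164606
145.40593835802622 147.7097723994437 236.66548979220983 235.64508260414868 57.597727280636455
wing [ 0.55584733 -0.27462057] [ 0.58089263 -0.31709123] [ 0.56836998 -0.2958559 ] 0.04930541719696814 120.52820052658899
```

View pics/w18c.png

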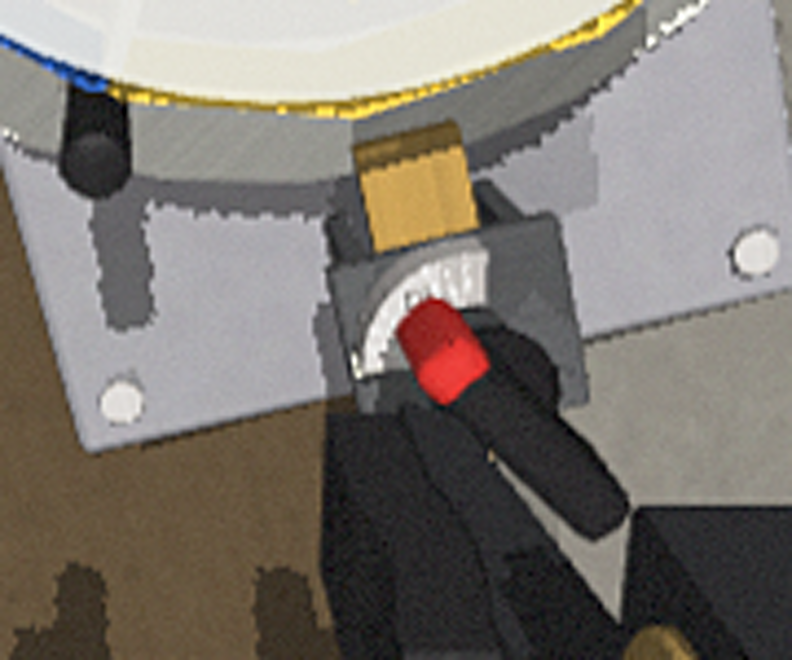

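Run:
```python
from h import *
delta((.5695,-.300,.21,30.5))
```

```text
at 32.75 [ 0.5075 -0.2293  0.2378] [-89.97   0.16 -16.45] F [-0.2  0.3  0.2] g 0.502
0.0796 0.0276 -0.0502 -0.0005 -0.2608 -0.0008
```

```bash
python3 -m jog '50 0.08 0.01 -0.05 0 -0.26 0;50 0.08 0.01 -0.05 0 -0.26 0;50 0.08 0.01 -0.05 0 -0.26 0;50 0.08 0.01 -0.05 0 -0.26 0;50 0.08 0.01 -0.05 0 -0.26 0;50 0.08 0.01 -0.05 0 -0.26 0;50 0.08 0.01 -0.05 0 -0.26 0'
python3 - <<'E'
from h import *
im=pic('wrist','w19');crop(im,230,130,430,290,4,'w19c')
delta()
im=pic('top','t19')
E
```

```text
clock: 33.62
position: [0.5704, -0.3001, 0.228]
orientation: [-89.9, 0.1, 30.3]
ft_force: [0.1, 0.4, 0.2]
gripper_width: 0.5
at 33.675 [ 0.5706 -0.3003  0.2285] [-8.991e+01  5.000e-02  3.030e+01] F [-1.2 -0.7  0.2] g 0.499
```

View pics/w19c.png

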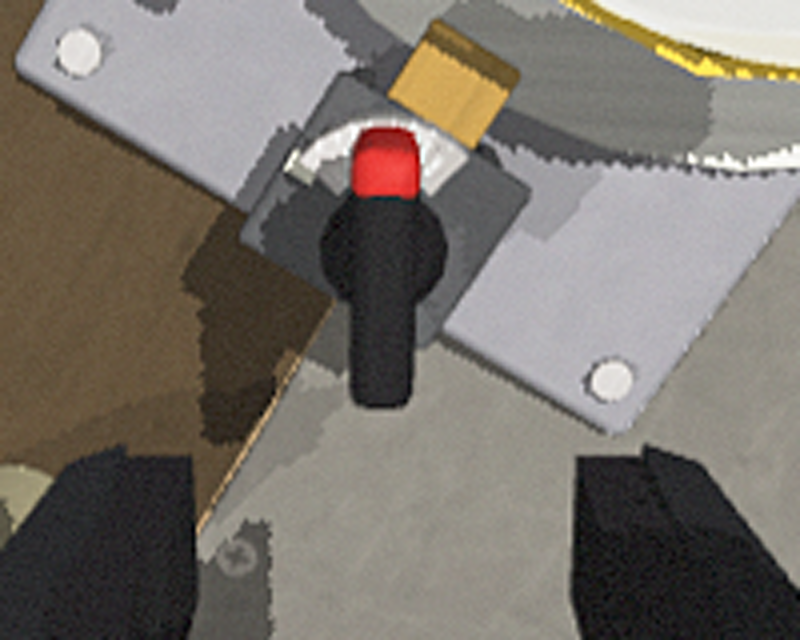

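Run:
```python
from h import *
a=ray('wrist',230+386/4,130+150/4,.118);b=ray('wrist',230+382/4,130+405/4,.118)
f=lambda d:np.degrees(np.arctan2(d[1],d[0]))%360
c=(a+b)/2;print(a,b,c,np.linalg.norm(a-b),f(a-b),np.hypot(*(c[:2]-A)))
m=ray('wrist',230+297/4,130+163/4,.075);print('mark',m,f(m-c))
delta((c[0],c[1],.092,f(a-b)-90))
```

```text
[ 0.56032202 -0.2800031   0.118     ] [ 0.58574805 -0.32495655  0.118     ] [ 0.57303503 -0.30247983  0.118     ] 0.051645871362036654 119.49284710485867 0.18657520446683137
mark [ 0.54909013 -0.29962607  0.075     ] 173.2035403558562
at 33.725 [ 0.5708 -0.3004  0.2289] [-8.994e+01  3.000e-02  3.031e+01] F [ 0.  -0.4  1. ] g 0.499
0.0009 0.1369 -0.0031 -0.0003 0.0045 -0.0002
```

```bash
python3 -m jog '40 0.001 0.05 -0.004 0 0.0045 0;40 0.001 0.1 -0.004 0 0.0045 0;40 0.001 0.12 -0.004 0 0.0045 0;40 0.001 0.136 -0.004 0 0.0045 0;40 0.001 0.136 -0.004 0 0.0045 0;0 0.001 0.136 -0.004 0 0.0045 0;0 0.001 0.136 -0.004 0 0.0045 0;0 0.001 0.136 -0.004 0 0.0045 0;0 0.001 0.136 -0.004 0 0.0045 0;0 0.001 0.136 -0.004 0 0.0045 0;0 0.001 0.136 -0.004 0 0.0045 0'
python3 - <<'E'
from h import *
delta(); print(ctrl.get_obs()['wrist_torque'])
E
```

```text
clock: 35.1
position: [0.5735, -0.3052, 0.0955]
orientation: [-90.1, 0.1, 29.6]
ft_force: [-4.9, -2.1, 4.5]
gripper_width: 0.147
at 35.1 [ 0.5735 -0.3052  0.0955] [-9.014e+01  9.000e-02  2.956e+01] F [-4.9 -2.1  4.5] g 0.147
[-0.55883294  0.78513005  0.08249447]
```

```bash
python3 -m jog '0 0.001 0 0 0 -0.03 0;0 0.001 0 0 0 -0.07 0;0 0.001 0 0 0 -0.11 0;0 0.001 0 0 0 -0.15 0;0 0.001 0 0 0 -0.19 0;0 0.001 0 0 0 -0.23 0;0 0.001 0 0 0 -0.27 0;0 0.001 0 0 0 -0.3 0;0 0.001 0 0 0 -0.33 0;0 0.001 0 0 0 -0.35 0;0 0.001 0 0 0 -0.367 0;0 0.001 0 0 0 -0.367 0'
python3 - <<'E'
from h import *
delta(); print(ctrl.get_obs()['wrist_torque'])
im=pic('wrist','w20')
E
```

```text
clock: 36.6
position: [0.5742, -0.3032, 0.0926]
orientation: [-89.9, -0.0, 95.6]
ft_force: [-0.5, -2.8, -8.5]
gripper_width: 0.146
at 36.6 [ 0.5742 -0.3032  0.0926] [-89.94  -0.    95.57] F [-0.5 -2.8 -8.5] g 0.146
[-0.44005348 -0.22794389  0.08054285]
```

View pics/w20.png

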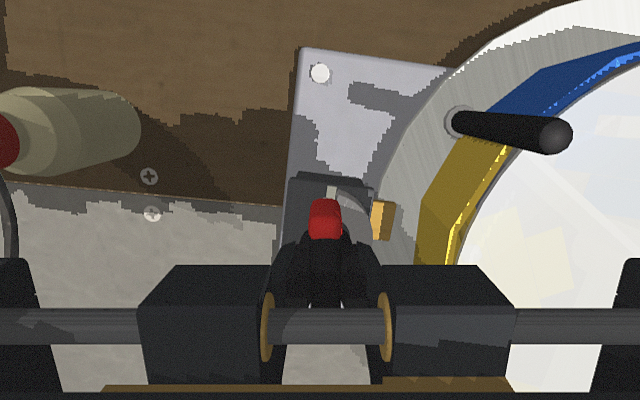

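```bash
python3 -m jog '20 0 0 0 0 0 0;40 0 0 0 0 0 0;40 0 0 0 0 0 0;40 0 0 0 0 0 0;40 0 0 0 0 0 0'
python3 - <<'E'
from h import *
delta((.5742,-.3040,.084,95.5)); print(ctrl.get_obs()['wrist_torque'])
im=pic('wrist','w21');im=pic('scene','s21');crop(im,300,140,440,240,5,'s21c')
E
```

```text
clock: 37.28
position: [0.575, -0.303, 0.094]
orientation: [-90.0, 0.0, 95.6]
ft_force: [0.5, 0.3, 0.2]
gripper_width: 0.4
at 37.275 [ 0.575 -0.303  0.094] [-9.002e+01  1.000e-02  9.560e+01] F [0.5 0.3 0.2] g 0.4
-0.0009 0.01 0.0009 0.0001 0.0006 -0.0001
[ 0.01248173  0.06123785 -0.02808155]
```

View pics/w21.png

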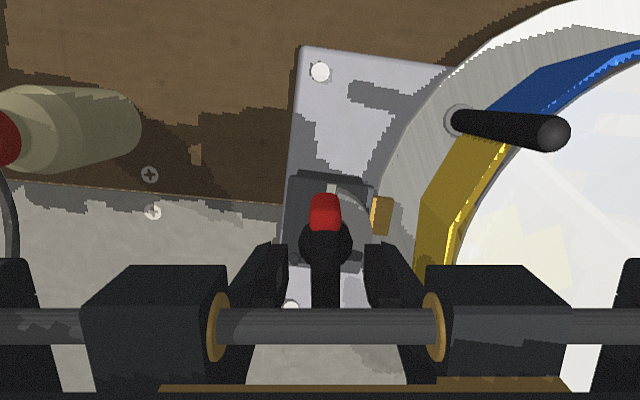

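View pics/s21c.png

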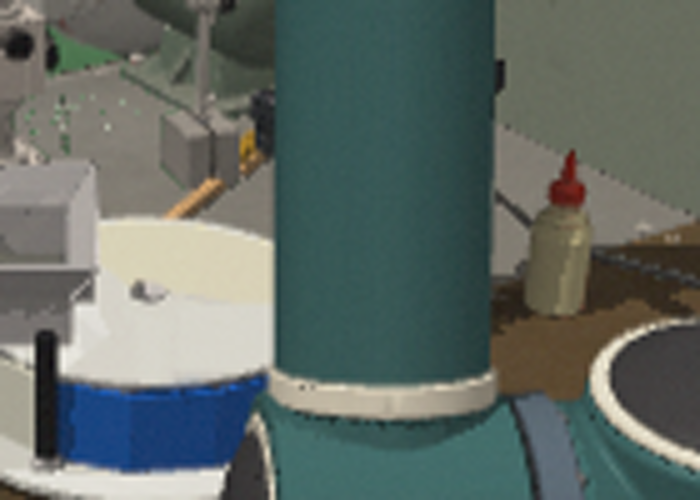

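```bash
python3 -m jog '40 0 0.01 0 0 0 0;40 0 0.01 0 0 0 0;0 0 0.01 0 0 0 0;0 0 0.01 0 0 0 0;0 0 0.01 0 0 0 0;0 0 0.01 0 0 0 0;0 0 0.01 0 0 0 0;0 0 0.01 0 0 0 0'; python3 -m jog '0 0 0 0 0 0.03 0;0 0 0 0 0 0.07 0;0 0 0 0 0 0.11 0;0 0 0 0 0 0.15 0;0 0 0 0 0 0.19 0;0 0 0 0 0 0.23 0;0 0 0 0 0 0.27 0;0 0 0 0 0 0.27 0'
python3 - <<'E'
from h import *
delta(); print(ctrl.get_obs()['wrist_torque'])
im=pic('wrist','w22')
E
```

```text
clock: 38.38
position: [0.575, -0.3033, 0.0839]
orientation: [-90.0, 0.0, 95.6]
ft_force: [0.4, -1.5, -0.1]
gripper_width: 0.144
clock: 39.38
position: [0.5744, -0.3052, 0.084]
orientation: [-90.1, 0.2, 47.0]
ft_force: [-2.0, -7.0, -0.5]
gripper_width: 0.144
at 39.375 [ 0.5744 -0.3052  0.084 ] [-90.12   0.15  46.96] F [-2.  -7.  -0.5] g 0.144
[-1.19794222  0.31503034  0.00391197]
```

View pics/w22.png

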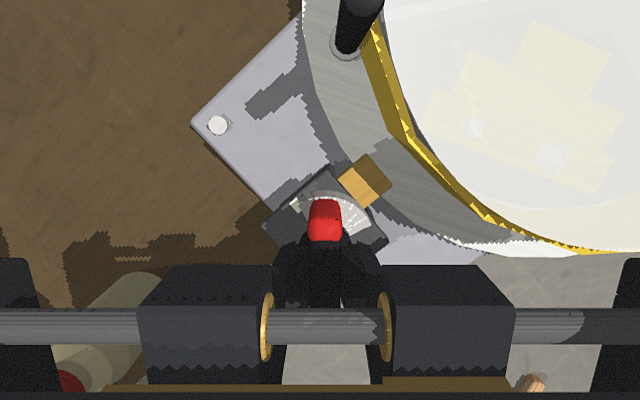

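```bash
for i in 1; do python3 -m jog '0 0 0 0 0 0.03 0;0 0 0 0 0 0.06 0;0 0 0 0 0 0.06 0'; done
python3 - <<'E'
from h import *
delta(); print(ctrl.get_obs()['wrist_torque'])
E
python3 -m jog '0 0 0 0 0 0.03 0;0 0 0 0 0 0.06 0;0 0 0 0 0 0.06 0'
python3 - <<'E'
from h import *
delta(); print(ctrl.get_obs()['wrist_torque'])
E
```

```text
clock: 39.8
position: [0.5741, -0.3055, 0.084]
orientation: [-90.1, 0.2, 36.2]
ft_force: [-2.4, -8.9, -0.6]
gripper_width: 0.145
at 39.8 [ 0.5741 -0.3055  0.084 ] [-90.15   0.17  36.17] F [-2.4 -8.9 -0.6] g 0.145
[-1.37939004  0.49903596  0.00223656]
clock: 40.17
position: [0.5737, -0.3057, 0.084]
orientation: [-90.2, 0.2, 25.4]
ft_force: [-3.4, -8.0, 0.6]
gripper_width: 0.144
at 40.175 [ 0.5737 -0.3057  0.084 ] [-90.17   0.18  25.38] F [-3.4 -8.   0.6] g 0.144
[-1.47863207  0.71483013 -0.07366109]
```

```bash
python3 -m jog '0 -0.0006 0 -0.0013 0 0.03 0;0 -0.0006 0 -0.0013 0 0.06 0;0 -0.0006 0 -0.0013 0 0.06 0'
python3 - <<'E'
from h import *
delta(); print(ctrl.get_obs()['wrist_torque'])
E
python3 -m jog '0 0 0 0 0 0.03 0;0 0 0 0 0 0.06 0;0 0 0 0 0 0.06 0'
python3 - <<'E'
from h import *
delta(); print(ctrl.get_obs()['wrist_torque'])
E
```

```text
clock: 40.55
position: [0.5733, -0.3061, 0.084]
orientation: [-90.1, 0.2, 14.6]
ft_force: [-4.8, -5.2, 2.2]
gripper_width: 0.142
at 40.55 [ 0.5733 -0.3061  0.084 ] [-90.08   0.19  14.57] F [-4.8 -5.2  2.2] g 0.142
[-0.92597129  0.88425238 -0.01561028]
clock: 40.92
position: [0.5728, -0.3062, 0.0839]
orientation: [-90.1, 0.2, 3.8]
ft_force: [-6.6, -7.3, 3.7]
gripper_width: 0.145
at 40.925 [ 0.5728 -0.3062  0.0839] [-90.11   0.22   3.78] F [-6.6 -7.3  3.7] g 0.145
[-1.02082649  1.03049929 -0.01985222]
```

```bash
python3 -m jog '0 0 0 0 0 0.02 0;0 0 0 0 0 0.03 0;0 0 0 0 0 0.03 0'
python3 - <<'E'
from h import *
delta(); print(ctrl.get_obs()['wrist_torque']); pic('wrist','w23')
E
```

```text
clock: 41.3
position: [0.5727, -0.3062, 0.0839]
orientation: [-90.2, 0.2, -1.5]
ft_force: [-6.6, -5.7, 2.8]
gripper_width: 0.149
at 41.3 [ 0.5727 -0.3062  0.0839] [-90.16   0.23  -1.47] F [-6.6 -5.7  2.8] g 0.149
[-1.04239983  1.14536827  0.69404952]
```

View pics/w23.png

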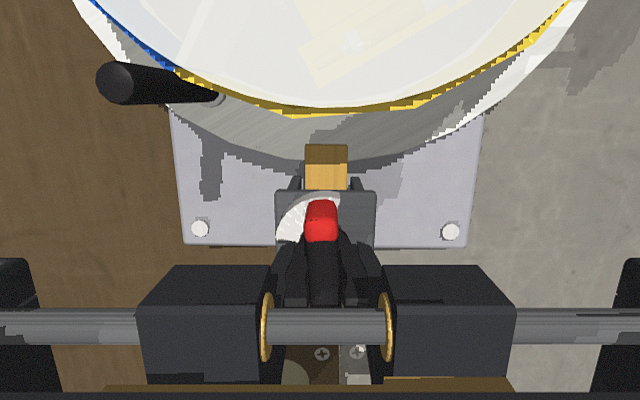

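```bash
python3 -m jog '0 0 0 0 0 0.015 0;0 0 0 0 0 0.03 0;0 0 0 0 0 0.03 0;0 0 0 0 0 0.03 0'
python3 - <<'E'
from h import *
delta(); print(ctrl.get_obs()['wrist_torque']); pic('wrist','w24')
E
```

```text
clock: 41.85
position: [0.5727, -0.3061, 0.0839]
orientation: [-90.2, 0.2, -6.8]
ft_force: [-6.3, -6.4, 3.7]
gripper_width: 0.163
at 41.85 [ 0.5727 -0.3061  0.0839] [-90.18   0.22  -6.82] F [-6.3 -6.4  3.7] g 0.163
[-0.92059052  1.13583252  0.93239419]
```

View pics/w24.png

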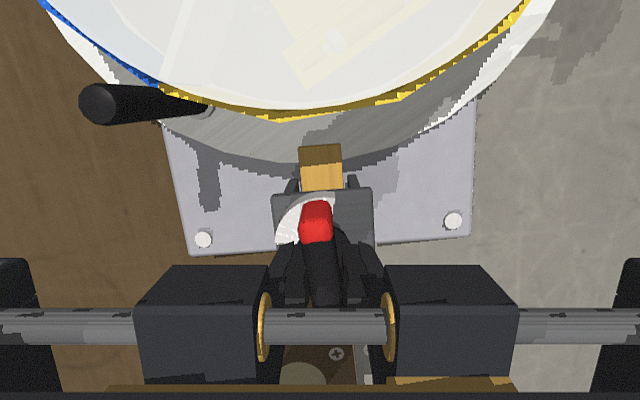

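```bash
python3 -m jog '30 0 0 0 0 0 0;40 0 0 0 0 0 0;40 0 0 0 0 0 0;40 0 0 0 0 0 0;40 0 -0.05 0 0 0 0;40 0 -0.1 0 0 0 0;40 0 -0.15 0 0 0 0;40 0 -0.15 0 0 0 0'
python3 - <<'E'
from h import *
delta((.5,.1,.3,10)); pic('wrist','w25')
E
```

```text
clock: 42.9
position: [0.578, -0.3059, 0.2403]
orientation: [-90.2, -0.6, -7.0]
ft_force: [0.6, -0.5, 0.5]
gripper_width: 0.399
at 42.9 [ 0.578  -0.3059  0.2403] [-90.24  -0.58  -6.99] F [ 0.6 -0.5  0.5] g 0.399
-0.1262 -0.0627 0.3932 0.0018 -0.0944 0.003
```

View pics/w25.png

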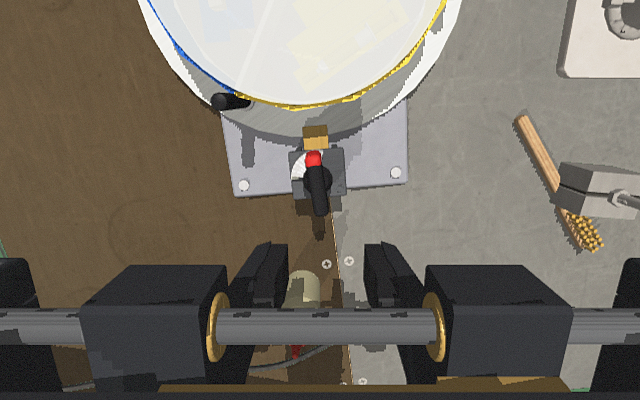

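```bash
python3 -m jog '40 -0.126 -0.063 0.393 0 -0.094 0;40 -0.126 -0.063 0.393 0 -0.094 0;40 -0.126 -0.063 0.393 0 -0.094 0;40 -0.126 -0.063 0.393 0 -0.094 0;40 -0.126 -0.063 0.393 0 -0.094 0;40 -0.126 -0.063 0.393 0 -0.094 0;40 -0.126 -0.063 0.393 0 -0.094 0;40 -0.126 -0.063 0.393 0 -0.094 0;40 -0.126 -0.063 0.393 0 -0.094 0'
python3 - <<'E'
from h import *
delta((.42,.6,.32,10)); pic('wrist','w26')
E
```

```text
clock: 44.08
position: [0.497, 0.1006, 0.2949]
orientation: [-90.0, 0.2, 10.0]
ft_force: [1.0, -0.6, -0.4]
gripper_width: 0.398
at 44.075 [0.497  0.1006 0.2949] [-90.03   0.16   9.96] F [ 1.  -0.6 -0.4] g 0.398
0.0105 -0.0254 0.5052 0.0002 -0.0002 -0.0009
```

```bash
python3 -m jog '40 0.01 -0.025 0.505 0 0 0;40 0.01 -0.025 0.505 0 0 0;40 0.01 -0.025 0.505 0 0 0;40 0.01 -0.025 0.505 0 0 0;40 0.01 -0.025 0.505 0 0 0;40 0.01 -0.025 0.505 0 0 0;40 0.01 -0.025 0.505 0 0 0;40 0.01 -0.025 0.505 0 0 0;40 0.01 -0.025 0.505 0 0 0;40 0.01 -0.025 0.505 0 0 0;40 0.01 -0.025 0.505 0 0 0'
python3 - <<'E'
from h import *
delta(); pic('wrist','w27'); im=pic('top','t27');crop(im,260,130,460,270,4,'t27c');im=pic('scene','s27');crop(im,230,150,450,270,3.6,'s27c')
E
```

```text
clock: 45.5
position: [0.4218, 0.5982, 0.3215]
orientation: [-90.1, 0.0, 9.8]
ft_force: [-0.1, 0.6, -0.4]
gripper_width: 0.4
at 45.5 [0.4218 0.5982 0.3215] [-9.006e+01  2.000e-02  9.790e+00] F [-0.1  0.6 -0.4] g 0.4
```

View pics/w27.png

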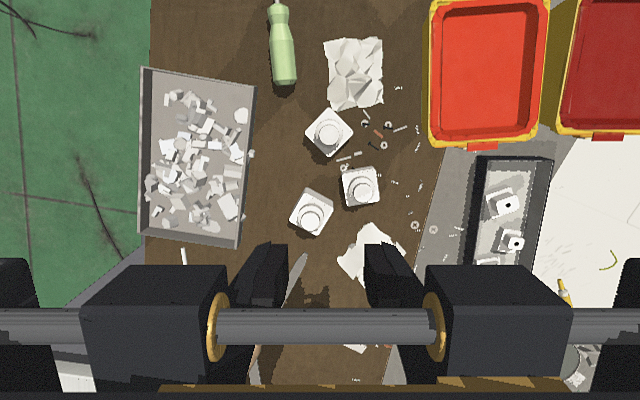

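View pics/t27c.png

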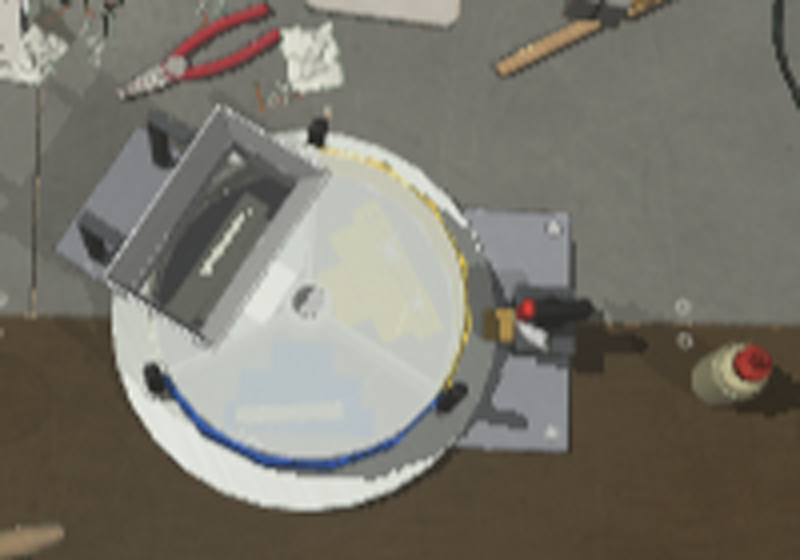

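View pics/s27c.png

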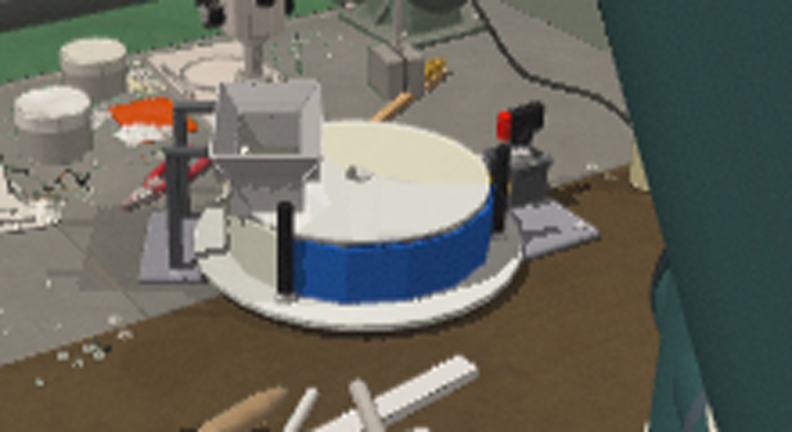

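View pics/t27.png

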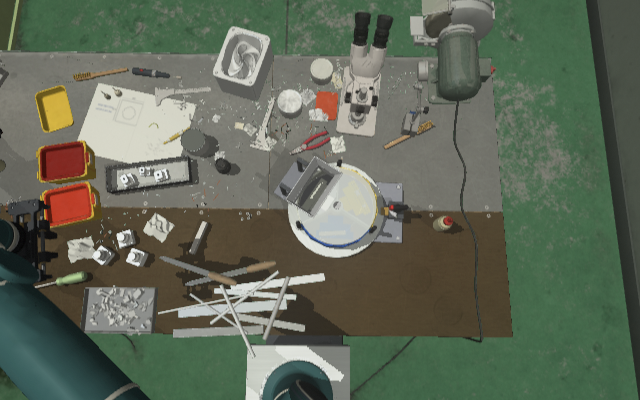

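Run:
```python
from h import *
for z in (.108,.117): print(z,proj('scene',[[.574,-.278,z],[.574,-.305,z]]),proj('top',[[.574,-.278,z]]))
for u,v in [(505,111),(532,102)]: print(230+u/3.6,150+v/3.6)
im=cv2.imread('pics/s27.png')[:,:,::-1].astype(int)
m=(im[...,0]>120)&(im[...,1]<60)&(im[...,2]<60);m[:,:360]=0;m[:,390:]=0
ys,xs=np.where(m);print('red now',xs.min(),xs.max(),ys.min(),ys.max())
im=cv2.imread('pics/scene0.png')[:,:,::-1].astype(int)
m=(im[...,0]>120)&(im[...,1]<60)&(im[...,2]<60);m[:,:360]=0;m[:,400:]=0
ys,xs=np.where(m);print('red start',xs.min(),xs.max(),ys.min(),ys.max())
print(proj('scene',[[.5603,-.280,.118]]),proj('scene',[[.5603,-.280,.109]]))
```

```text
0.108 [[368.2721026  181.58762239]
 [374.16571508 179.91009299]] [[390.15501536 204.87681712]]
0.117 [[368.43047996 179.28099559]
 [374.33896121 177.61944314]] [[390.68447849 204.32068444]]
370.27777777777777 180.83333333333334
377.77777777777777 178.33333333333334
red now 368 371 181 188
red start 371 373 179 187
[[371.35890679 180.27664699]] [[371.19126349 182.59606312]]
```

```bash
python3 -c "
from cell import ctrl
print(ctrl.close_job())"
```

```text
the job is handed in; nothing more can be done
None
```

I loaded the caddy, turned the empty white bay under the chute, locked it and handed the job in at about 45 s. Nothing was knocked aside or dropped along the way.

- **Parts loaded:** I put the yellow syringe into the yellow bay and the one short steel bar (12 × 85 mm, bar_3) into the blue bay. The pictures after each drop show them lying in those bays. I saw no green syringe and no second short bar. The longer bar, about 110 mm, and the syringe on the drawing sheet are where they were.
- **White bay:** The pegs put it within about 1° of the chute's centre line in the overhead picture. The last overhead picture, taken after locking, shows it unchanged.
- **Wing knob:**
    - I backed it off about 66°, past the mark, and opened the fingers. The wrist picture showed it had dropped.
    - I then turned it clockwise to about 1.5 rad. There the turning moment rose to about 0.7–0.9 N m and the wing stopped, while the fingers slipped on it.
    - In the scene picture the red end now sits at the dropped height. That difference is only about 2 pixels, so the check is coarse.
- **Bystanders:** The oil bottle and eyepiece look untouched.

**Not checked:**
- I did not push a peg to test the brake.
- Two bar-sized light strips on a grey block at the far left edge, about 1.03 m away, were out of reach. I took them for scenery and did not view them close up.

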